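# Weigh out chestnuts with a scoop

### The job

Weigh out at least 40 g of chestnuts: take the steel scoop from the chopping board, scoop chestnuts out of the white baking dish and tip them into the pan of the dial scale until its needle stands at 40 g (two divisions) or more. Work lightly - neither press the scoop hard on the dish nor push the dish along the worktop - keep the fingers off the chestnuts, and see that none is spilled: what is not in the pan is in the dish. Finish with the empty scoop laid back level on the chopping board, bowl upward, and leave everything else as it stands.

Things in the scene. Friction and masses are not known exactly. Their poses are not given: they have to be found in the camera images.
- scoop: Steel hand scoop, 0.12 to 0.24 kg, lying level on the board. Origin: centre of the bowl's flat underside; +x points to the open front lip, +z up out of the bowl. Bowl 90 mm long (x -45 to 45), 84 mm wide outside, 80 mm inside, 2 mm sheet, lip thinner; back wall and rear third of the side cheeks 40 mm high, the cheeks swept down to the straight lip. It balances near x = -21 mm.
- scoop_lip (a point): Middle of the scoop's straight lip, on the underside, 45 mm ahead of the scoop's origin.
- scoop_grip (a point): A point on the axis of the scoop's handle, 95 mm behind and 30 mm above the scoop's origin. The handle is a dark straight bar, 18 mm wide, 20 mm high, flat-sided, level, from 51 to 161 mm behind the scoop's origin; its bottom is 20 mm above the scoop's underside.
- dish: White stoneware gratin dish, about 1.3 kg, loose on the worktop. Origin: centre of its underside; long side along its y. Inner floor flat, 100 mm (x) by 224 mm (y), 6 mm above the worktop; walls flare outward by 24 mm over 44 mm of height to the rim, 50 mm above the worktop; walls 7 mm thick, outside at the rim 162 by 286 mm; a 70 mm wide, 15 mm long lug at each short end.
- board: Wooden chopping board, 300 mm (its x) by 200 mm (its y), 18 mm thick, fixed. Origin: centre of its underside.
- scale: White dial kitchen scale, fixed, 170 mm (x) by 140 mm (y) at the foot, 98 mm tall without its pan, dial on the sloping +x side. Origin: centre of its underside.
- pan_floor (a point): Centre of the inner floor of the scale's round steel pan, 108 mm above the worktop when empty. The pan is 184 mm wide at the rim, 55 mm deep inside, its floor 94 mm wide with flaring wall; it sits on a spring that sinks 25 mm per kg (12 mm at most).
- needle (a joint): Needle of the scale's dial (dial 65 mm wide, on the side facing away from the robot): 0 rad with the pan empty (needle straight up the dial), growing clockwise, one full turn for 400 g, so 0.01571 rad per gram and 0.628 rad at 40 g. The dial has 20 marks, 20 g apart, every fifth one bold.
- chestnut0: Chestnut, brown, domed, 32 by 28 mm and 22 mm high, 11 to 19 g each, not known beforehand, lying loose in the dish. Origin: centre of its flat pale foot.
- chestnut1: Chestnut, brown, domed, 32 by 28 mm and 22 mm high, 11 to 19 g each, not known beforehand, lying loose in the dish. Origin: centre of its flat pale foot.
- chestnut2: Chestnut, brown, domed, 32 by 28 mm and 22 mm high, 11 to 19 g each, not known beforehand, lying loose in the dish. Origin: centre of its flat pale foot.
- chestnut3: Chestnut, brown, domed, 32 by 28 mm and 22 mm high, 11 to 19 g each, not known beforehand, lying loose in the dish. Origin: centre of its flat pale foot.
- chestnut4: Chestnut, brown, domed, 32 by 28 mm and 22 mm high, 11 to 19 g each, not known beforehand, lying loose in the dish. Origin: centre of its flat pale foot.
- chestnut5: Chestnut, brown, domed, 32 by 28 mm and 22 mm high, 11 to 19 g each, not known beforehand, lying loose in the dish. Origin: centre of its flat pale foot.
- mug: Bystander: blue stoneware mug, 82 mm wide, 92 mm tall; origin at the middle of its underside, loose.
- mill: Bystander: turned dark-wood pepper mill, 54 mm wide, 140 mm tall; origin at the middle of its underside, loose.
- spatula: Bystander: wooden spatula lying flat, 280 mm long; origin at its underside, loose.
- jar: Bystander: amber glass jar of jam with a brass lid, 68 mm wide, 85 mm tall; origin at the middle of its underside, loose.
- tin: Bystander: food tin with a paper label, 74 mm wide, 75 mm tall; origin at the middle of its underside, loose.
- jug: Bystander: clear plastic beaker, 72 mm wide, 85 mm tall; origin at the middle of its underside, loose.
Mind the look-alikes: they are no part of the job. What is meant by the scale is not blue, and is the smaller of those in its own colour.

How it is judged:
On the way, in this order (a step that is already met when the one before it is completed fails the run):
1. a chestnut is carried in the scoop, clear above the dish (height (world z) of scoop above 0.08 m and ((x of chestnut0 in the frame of scoop between -0.05 and 0.05 m and y of chestnut0 in the frame of scoop between -0.044 and 0.044 m and z of chestnut0 in the frame of scoop between -0.002 and 0.06 m) or (x of chestnut1 in the frame of scoop between -0.05 and 0.05 m and y of chestnut1 in the frame of scoop between -0.044 and 0.044 m and z of chestnut1 in the frame of scoop between -0.002 and 0.06 m) or (x of chestnut2 in the frame of scoop between -0.05 and 0.05 m and y of chestnut2 in the frame of scoop between -0.044 and 0.044 m and z of chestnut2 in the frame of scoop between -0.002 and 0.06 m) or (x of chestnut3 in the frame of scoop between -0.05 and 0.05 m and y of chestnut3 in the frame of scoop between -0.044 and 0.044 m and z of chestnut3 in the frame of scoop between -0.002 and 0.06 m) or (x of chestnut4 in the frame of scoop between -0.05 and 0.05 m and y of chestnut4 in the frame of scoop between -0.044 and 0.044 m and z of chestnut4 in the frame of scoop between -0.002 and 0.06 m) or (x of chestnut5 in the frame of scoop between -0.05 and 0.05 m and y of chestnut5 in the frame of scoop between -0.044 and 0.044 m and z of chestnut5 in the frame of scoop between -0.002 and 0.06 m))), for 0.2 s.
2. the scale shows at least 40 g, scoop and fingers clear of it (value of joint needle above 0.62 rad and contact force between each of scoop, the fingers and scale below 0.1 N), for 0.4 s.
At the end, for the whole second after the job is handed in: The scale's needle stands at 40 g (0.62 rad) or more, every chestnut lies in the pan or in the dish, all at rest; the scoop lies empty, level (within 0.15 rad), bowl upward and still on the chopping board, its bowl's centre over the board (value of joint needle above 0.62 rad and ((horizontal distance between chestnut0 and pan_floor below 0.088 m and z of chestnut0 in the frame of pan_floor between -0.005 and 0.06 m) or (x of chestnut0 in the frame of dish between -0.074 and 0.074 m and y of chestnut0 in the frame of dish between -0.136 and 0.136 m and z of chestnut0 in the frame of dish between 0 and 0.06 m)) and ((horizontal distance between chestnut1 and pan_floor below 0.088 m and z of chestnut1 in the frame of pan_floor between -0.005 and 0.06 m) or (x of chestnut1 in the frame of dish between -0.074 and 0.074 m and y of chestnut1 in the frame of dish between -0.136 and 0.136 m and z of chestnut1 in the frame of dish between 0 and 0.06 m)) and ((horizontal distance between chestnut2 and pan_floor below 0.088 m and z of chestnut2 in the frame of pan_floor between -0.005 and 0.06 m) or (x of chestnut2 in the frame of dish between -0.074 and 0.074 m and y of chestnut2 in the frame of dish between -0.136 and 0.136 m and z of chestnut2 in the frame of dish between 0 and 0.06 m)) and ((horizontal distance between chestnut3 and pan_floor below 0.088 m and z of chestnut3 in the frame of pan_floor between -0.005 and 0.06 m) or (x of chestnut3 in the frame of dish between -0.074 and 0.074 m and y of chestnut3 in the frame of dish between -0.136 and 0.136 m and z of chestnut3 in the frame of dish between 0 and 0.06 m)) and ((horizontal distance between chestnut4 and pan_floor below 0.088 m and z of chestnut4 in the frame of pan_floor between -0.005 and 0.06 m) or (x of chestnut4 in the frame of dish between -0.074 and 0.074 m and y of chestnut4 in the frame of dish between -0.136 and 0.136 m and z of chestnut4 in the frame of dish between 0 and 0.06 m)) and ((horizontal distance between chestnut5 and pan_floor below 0.088 m and z of chestnut5 in the frame of pan_floor between -0.005 and 0.06 m) or (x of chestnut5 in the frame of dish between -0.074 and 0.074 m and y of chestnut5 in the frame of dish between -0.136 and 0.136 m and z of chestnut5 in the frame of dish between 0 and 0.06 m)) and x of scoop in the frame of board between -0.15 and 0.15 m and y of scoop in the frame of board between -0.1 and 0.1 m and z of scoop in the frame of board between 0.01 and 0.026 m and angle between scoop's own z axis and vertical below 0.15 rad and linear speed of scoop below 0.02 m/s and linear speed of each of chestnut0, chestnut1, chestnut2, chestnut3, chestnut4, chestnut5 below 0.05 m/s); the robot touches nothing.
It fails at once if the scoop presses on the dish with more than 30 N (contact force between scoop and dish above 30 N).
It fails at once if the dish is pushed more than 30 mm from its place or tipped (distance of dish from where it was at the start of the episode above 0.03 m or angle between dish's own z axis and vertical above 0.25 rad).
It fails at once if the gripper's fingers touch a chestnut (contact force between the fingers and chestnut0 above 0.5 N or contact force between the fingers and chestnut1 above 0.5 N or contact force between the fingers and chestnut2 above 0.5 N or contact force between the fingers and chestnut3 above 0.5 N or contact force between the fingers and chestnut4 above 0.5 N or contact force between the fingers and chestnut5 above 0.5 N).
It fails at once if a bystander is moved more than 30 mm or tipped over (distance of any of mug, mill, spatula, jar, tin, jug from where it was at the start of the episode above 0.03 m or angle between any of mug, mill, spatula, jar, tin, jug's own z axis and vertical above 0.5 rad).
It also fails if it takes over 72 s, if anything falls off the work surface, if the arm or the gripper's body presses on something with over 40 N, if the wrist force passes 120 N, or if a joint passes its speed limit or range.

### The arm

A 6-joint arm with a two-finger parallel gripper is mounted at the origin on the work surface. World frame = base frame: x ahead of the robot, y to its left, z up, the work surface at z = 0. Lengths are in m, angles in rad, forces in N, time in s.
With the tool pointing down it reaches from about 0.25 to 0.775 m from the base axis. Payload 4 kg.
Tool frame: the origin (TCP) lies on the centre line of the jaws, within the pads' length; the fingertips stand robot.tips_ahead ahead of it and the grasp point (between the pads) lies 8 mm behind it (robot.tips_ahead is the distance from the TCP to the fingertips, in m); z points along the fingers, y is the line along which they close (so a half turn about z gives the same grasp; the last joint's range is limited). The gripper opens to 94 mm and grips with 3 to 60 N. Pads are 16 mm wide; open, the fingers measure 119 mm over their backs; the gripper's body (75 mm by 177 mm) begins 78 mm behind the grasp point.
Start: joints at [-1.364, 0.087, 1.371, -0, 1.684, -0.103], TCP at [0.168, -0.524, 0.217] pointing down, gripper open.
Joint ranges: [-3.1, 3.1], [-0.76, 2.03], [0.27, 2.55], [-1.08, 4.22], [0.17, 2.65], [-2.57, 2.57]. Speed limits (rad/s): [2.79, 2.79, 3.14, 3.14, 3.14, 3.14].

### API

Orientations are given as [roll, pitch, yaw] about the fixed x, y, z axes, in that order (R = Rz(yaw) Ry(pitch) Rx(roll)).
In Python, from bench import robot, snapshot, close_job, spotter gives the robot as it stands. The module is installed in compiled form; this text tells all that it offers.
- The arm moves only by the tool servo_tool, never from a script. Its argument "commands" is one flat list of numbers, 7 for each row, row after row: the shift along the tool's x, y, z in m, then the turn, a rotation vector about the tool's x, y, z in degrees, then the finger opening in m, from 0 to 0.094. In form: [x, y, z, ax, ay, az, grip, x, y, z, ax, ay, az, grip, ...]. A call has 1 to 10 rows; each row is the pose to reach, as a shift and turn from the pose commanded when the call began, along the tool's axes at that moment; what a row does not reach only later rows make up. A row lasts 1/8 s, in which the tool goes at most 62.5 mm and 10.7 degrees, less where a joint would pass 70% of its speed; a pose out of reach is approached as far as the arm can. A call with a gripper value outside its range is refused whole. The fingers move at their own pace and stop on an object; the grip force is fixed at half the most. Time passes only in rows, so rows that repeat a pose let the fingers close. It gives the time, the measured TCP pose, the force, the opening and the grip force at its end, in the units of the state.
- robot.get_obs(): the state, without advancing time (a new reading comes with each control period).
- snapshot(name): name is "scene" or "side" or "wrist"; returns a dict with "img" (384x512x3 uint8, blue, green, red), "camera_matrix" (3x3 intrinsics, pixels), "k1" (the pictures are not rectified: a ray, as slopes to the right and down, at radius r is drawn at 1 + k1 r^2 times it, then the intrinsics apply), "extrinsics" (4x4, takes a point from camera to world coordinates); the wrist camera has in their place "hand_eye" (4x4, takes a point from camera to tool coordinates, whose origin is the TCP and whose axes are the flange's). Camera axes: x right, y down, z forward; pixel columns grow to the right and rows downward; lengths in m; the calibration is good to about 2 mm. A picture is of the moment at which its call begins: read the wrist's pose just before it. There is no depth.
- close_job(): hands the job in; it is judged then, once.
Trained networks look in a picture, given as the dict that the camera call returned (one of the last four; its "shot" number tells which), for a name from the list of things; names that differ only in an ending like _2 or _b are one class to them, and where a whole thing is asked for, a point or a joint stands for the part that bears it (a point fixed in the world has none). Each returns a list of dicts, best first, with "conf" (0 to 1); they miss things now and then, are a little off and sometimes report something else, mostly with a low value. They report only what shows in the picture. A call takes as long as a camera call. They do not tell look-alikes from the thing itself.
- spotter.trace(name, picture): "region" (384x512 bool, what is visible of it) and "box" ([left, top, width, height] in pixels, round what is visible of it).
The state is a dict: "time": time; "joint_positions": joint angles; "qvel": joint speeds; "joint_torque": joint torques, N m; "tool_pos": TCP position; "ee_rot": TCP orientation; "wrist_force": force on the tool from outside, world axes, zero at the start; "wrist_torque": the same for the moment, N m; "width": finger opening in m; "finger_force": force on a finger pad.
Only numpy, scipy, OpenCV 4.12 (cv2) and the standard library are available. Lean on these libraries where they do the work, as an engineer would, in place of code of your own. Each camera call takes 0.05 s, during which the arm holds its last target. There are 200 camera calls.

## Working session

There is one attempt and no reset: what is moved stays moved. The work goes in short steps, Python scripts to look and compute and a tool call to move; the robot and the scene stay as the last step left them, time stands still between calls to the robot, and variables do not carry over. Pictures are saved under pics/ and viewed, at most 10 in all, crops included, and the job is handed in when it is done.

Besides the shell and the picture viewer there is one more tool, called after "Call:" by a JSON object that holds its "name" and its "arguments". servo_tool: Moves the arm, as the interface text tells. Its arguments: {"type":"object","properties":{"commands":{"type":"array","items":{"type":"number"}}},"required":["commands"]}

```bash
mkdir -p pics; cat > h.py <<'E'
import numpy as np, cv2, pickle
from bench import robot, snapshot, close_job, spotter
from scipy.spatial.transform import Rotation as R
def tool():
    o=robot.get_obs(); T=np.eye(4); T[:3,3]=o['tool_pos']; T[:3,:3]=R.from_euler('xyz',o['ee_rot']).as_matrix(); return o,T
def ext(p,T=None): return T@np.array(p['hand_eye']) if 'hand_eye' in p else np.array(p['extrinsics'])
def pix2w(p,uv,z,T=None):
    K=np.array(p['camera_matrix']);E=ext(p,T)
    d=np.linalg.solve(K,[uv[0],uv[1],1]);d=d[:2]/d[2]; u=d.copy()
    for _ in range(20): u=d/(1+p['k1']*(u@u))
    r=E[:3,:3]@np.array([u[0],u[1],1]); s=(z-E[2,3])/r[2]; return E[:3,3]+s*r
def w2pix(p,P,T=None):
    K=np.array(p['camera_matrix']);E=ext(p,T); c=np.linalg.inv(E)@np.append(P,1); s=c[:2]/c[2]; s=s*(1+p['k1']*(s@s))
    return (K@np.append(s,1))[:2]
def cen(m): 
    v,u=np.nonzero(m); return np.array([u.mean(),v.mean()])
def delta(pos,rpy):
    """shift & rotvec(deg) in the current tool frame to reach world pose"""
    o,T=tool(); return T[:3,:3].T@(np.array(pos)-T[:3,3]), np.degrees((R.from_matrix(T[:3,:3]).inv()*R.from_euler('xyz',rpy)).as_rotvec())
E
python3 - <<'E'
from h import *
o,T=tool();print(o['tool_pos'],o['ee_rot'],o['width'],robot.tips_ahead)
ims=[]
for n in ['scene','side']:
    p=snapshot(n);print(n,np.round(p['extrinsics'],3).tolist());ims.append(p['img'])
    cv2.imwrite(f'pics/{n}0.png',cv2.resize(p['img'],(800,600)))
    for t in ['scoop','scoop_grip','dish','board','scale','chestnut0','mug','mill','jar','tin','jug','spatula']:
        print(t,[(round(d['conf'],2),np.round(d['box']).tolist(),np.round(cen(d['region'])).tolist()) for d in spotter.trace(t,p)][:7])
E
```

```text
[ 0.1675484  -0.52332327  0.21533829] [-3.13945544e+00 -1.83424344e-04  3.09775228e-01] 0.09403580721200668 0.011
scene [[0.129, 0.832, -0.539, 1.286], [0.992, -0.105, 0.076, 0.014], [0.007, -0.544, -0.839, 1.322], [0.0, 0.0, 0.0, 1.0]]
scoop [(0.8, [96.0, 192.0, 35.0, 49.0], [113.0, 209.0])]
scoop_grip [(0.64, [93.0, 189.0, 40.0, 55.0], [113.0, 209.0])]
dish [(0.62, [168.0, 196.0, 96.0, 65.0], [216.0, 226.0])]
board [(0.61, [79.0, 174.0, 77.0, 81.0], [121.0, 215.0]), (0.3, [198.0, 224.0, 10.0, 7.0], [205.0, 229.0])]
scale [(0.95, [260.0, 79.0, 67.0, 79.0], [290.0, 114.0]), (0.91, [298.0, 149.0, 54.0, 70.0], [322.0, 180.0]), (0.78, [368.0, 145.0, 61.0, 71.0], [395.0, 178.0])]
chestnut0 [(0.63, [200.0, 224.0, 8.0, 7.0], [205.0, 229.0]), (0.59, [227.0, 230.0, 8.0, 6.0], [231.0, 231.0]), (0.54, [202.0, 236.0, 8.0, 9.0], [206.0, 239.0]), (0.51, [223.0, 218.0, 8.0, 10.0], [227.0, 222.0]), (0.37, [215.0, 236.0, 7.0, 4.0], [218.0, 236.0])]
mug [(0.73, [144.0, 256.0, 34.0, 35.0], [160.0, 272.0])]
mill [(0.69, [271.0, 238.0, 20.0, 27.0], [279.0, 249.0])]
jar [(0.76, [190.0, 168.0, 21.0, 32.0]
[... 829 characters left out ...]
 [(0.65, [302.0, 223.0, 8.0, 10.0], [304.0, 229.0]), (0.63, [294.0, 239.0, 7.0, 8.0], [299.0, 242.0]), (0.62, [289.0, 214.0, 9.0, 9.0], [295.0, 219.0]), (0.6, [305.0, 236.0, 9.0, 8.0], [311.0, 239.0]), (0.55, [283.0, 219.0, 5.0, 10.0], [285.0, 224.0]), (0.54, [289.0, 230.0, 8.0, 10.0], [293.0, 234.0])]
mug [(0.94, [352.0, 240.0, 39.0, 46.0], [372.0, 263.0]), (0.24, [203.0, 111.0, 58.0, 38.0], [229.0, 129.0])]
mill [(0.22, [288.0, 215.0, 12.0, 10.0], [295.0, 220.0])]
jar [(0.81, [234.0, 236.0, 24.0, 36.0], [245.0, 252.0])]
tin [(0.56, [285.0, 135.0, 18.0, 29.0], [295.0, 151.0])]
jug [(0.9, [378.0, 276.0, 34.0, 41.0], [392.0, 297.0])]
spatula [(0.9, [322.0, 183.0, 41.0, 63.0], [342.0, 204.0])]
```

View pics/scene0.png

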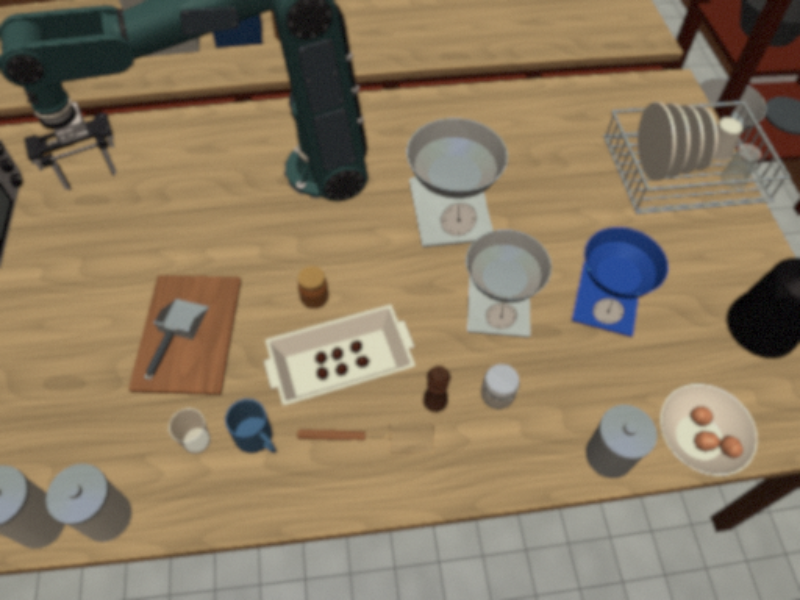

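View pics/side0.png

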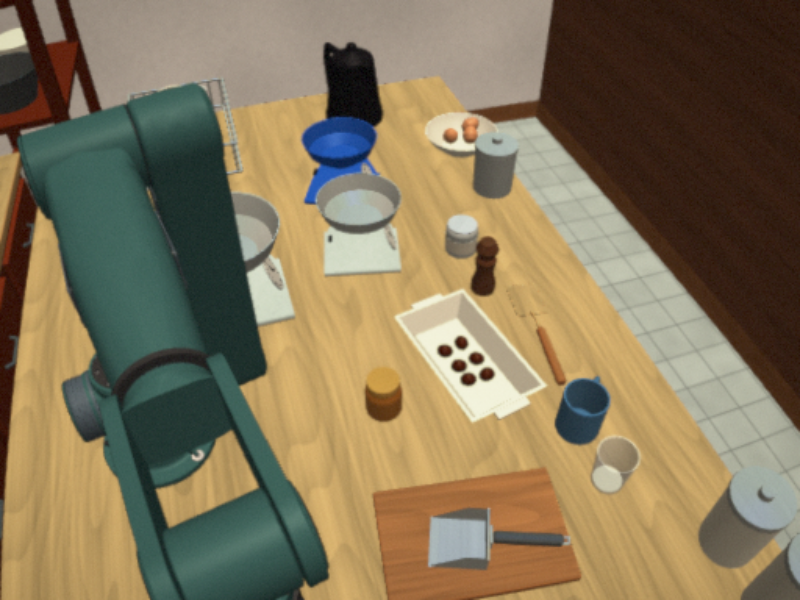

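The scene view has three scales: white at (290,114), white at (322,180) and blue at (395,178). The one meant should be the smaller white, (322,180). I'll confirm that in a crop and compute rough positions.

```bash
python3 - <<'E'
from h import *
ps={n:snapshot(n) for n in ['scene','side']}
p=ps['scene'];cv2.imwrite('pics/crop_scales.png',cv2.resize(p['img'][70:225,250:440],(760,620))[:600])
for n,p in ps.items():
    for t,z in [('scoop',.035),('dish',.03),('board',.018),('scale',.1),('chestnut0',.015),('mug',.046),('mill',.07),('jar',.042),('tin',.037),('jug',.042),('spatula',.01)]:
        print(n,t,[np.round(pix2w(p,cen(d['region']),z)[:2],3).tolist() for d in spotter.trace(t,p) if d['conf']>.3])
T=tool()[1];p=snapshot('wrist');print(np.round(p['hand_eye'],3).tolist(),np.round(p['camera_matrix']).tolist())
E
```

```text
scene scoop [[0.472, -0.362]]
scene dish [[0.58, -0.009]]
scene board [[0.491, -0.334], [0.684, 0.19]]
scene scale [[0.508, 0.623], [0.485, 0.37], [0.17, 0.312]]
scene chestnut0 [[0.614, -0.048], [0.596, 0.04], [0.61, -0.007], [0.558, 0.031]]
scene mug [[0.73, -0.199]]
scene mill [[0.71, 0.183], [0.645, -0.046]]
scene jar [[0.409, -0.053]]
scene tin [[0.706, 0.321]]
scene jug [[0.723, -0.321]]
scene spatula [[0.773, 0.071]]
side scoop []
side dish [[0.599, -0.01]]
side board [[0.469, -0.349]]
side scale [[0.256, 0.309], [0.5, 0.656], [0.476, 0.354]]
side chestnut0 [[0.613, -0.05], [0.607, -0.01], [0.575, -0.048]]
side mug [[0.734, -0.199]]
side mill [[0.697, 0.174], [0.733, 0.002]]
side jar [[0.409, -0.054]]
side tin [[0.703, 0.317]]
side jug [[0.464, -0.362], [0.737, -0.313]]
side spatula [[0.766, 0.054]]
[[-0.0, -0.966, -0.259, 0.076], [1.0, -0.0, 0.0, 0.001], [-0.0, -0.259, 0.966, -0.168], [0.0, 0.0, 0.0, 1.0]] [[329.0, 0.0, 258.0], [0.0, 329.0, 193.0], [0.0, 0.0, 1.0]]
```

View pics/crop_scales.png

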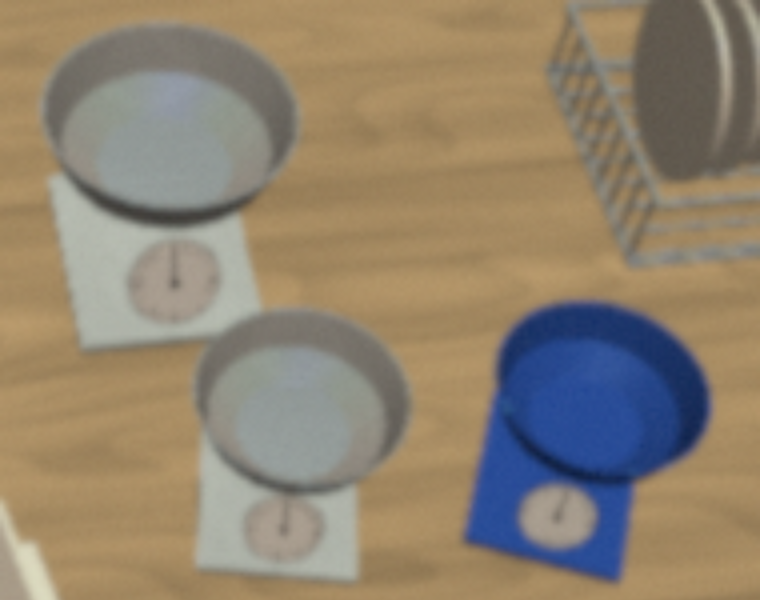

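The crop confirms it: the white scale at scene px (322,180), with its pan at about (325,172), is plainly smaller than the other white one at (290,114), and the third is blue. Next I move the wrist camera over the board.

Call:
{"name": "servo_tool", "arguments": {"commands": [0.05, -0.01, -0.03, 0, 0, 4, 0.094, 0.11, -0.02, -0.06, 0, 0, 8, 0.094, 0.17, -0.04, -0.09, 0, 0, 12, 0.094, 0.23, -0.06, -0.1, 0, 0, 16, 0.094, 0.28, -0.07, -0.1, 0, 0, 17.7, 0.094, 0.3, -0.07, -0.1, 0, 0, 17.7, 0.094, 0.3, -0.07, -0.1, 0, 0, 17.7, 0.094]}}

```text
time: 3.42
tool_pos: [0.4327, -0.3654, 0.3158]
ee_rot: [-3.141, 0.001, 0.003]
wrist_force: [-0.2, -1.3, -0.4]
width: 0.0943
finger_force: 0.0
```

```bash
python3 - <<'E'
from h import *
o,T=tool();p=snapshot('wrist');print(o['time'],o['tool_pos'],o['ee_rot'],np.round(o['joint_positions'],2))
cv2.imwrite('pics/w1.png',p['img'])
for t in ['scoop','scoop_grip','board']:
    for d in spotter.trace(t,p):
        if d['conf']<.3: continue
        c=max(cv2.findContours(d['region'].astype(np.uint8),0,1)[0],key=cv2.contourArea)
        print(t,d['conf'],d['box'],cv2.minAreaRect(c))
ps={n:snapshot(n) for n in ['scene','side']}
# dish corners
for n,p in ps.items():
  for t,z in [('dish',.05),('board',.018)]:
    d=spotter.trace(t,p)[0]; c=max(cv2.findContours(d['region'].astype(np.uint8),0,1)[0],key=cv2.contourArea)
    q=cv2.approxPolyDP(c,5,True)[:,0]; print(n,t,q.tolist(),[np.round(pix2w(p,x,z)[:2],3).tolist() for x in q])
print(pix2w(ps['scene'],(325.5,170),.163))
E
```

```text
3.425 [ 0.4326915  -0.36539845  0.31577274] [-3.14125473e+00  1.34518485e-03  3.09020381e-03] [-0.8   0.13  1.13 -0.    1.88  0.77]
scoop 0.79 [207.9, 29.8, 98.4, 161.4] ((266.19732666015625, 103.73982238769531), (65.54556274414062, 163.8638916015625), 22.2490234375)
scoop_grip 0.93 [210.7, 24.9, 95.2, 168.2] ((265.8351135253906, 103.3525390625), (66.84544372558594, 165.3272705078125), 21.250505447387695)
board 0.67 [164.5, 7.0, 167.6, 232.5] ((242.17971801757812, 122.30196380615234), (150.66445922851562, 214.1541748046875), 8.530766487121582)
scene dish [[259, 207], [245, 196], [173, 216], [171, 245], [184, 258], [263, 235]] [[0.535, 0.143], [0.485, 0.101], [0.534, -0.15], [0.642, -0.16], [0.693, -0.12], [0.643, 0.141]]
scene board [[103, 176], [83, 248], [139, 251], [154, 178]] [[0.312, -0.407], [0.601, -0.458], [0.635, -0.271], [0.345, -0.219]]
side dish [[254, 203], [268, 222], [289, 211], [284, 203]] [[0.486, 0.11], [0.503, 0.025], [0.578, 0.047], [0.575, 0.082]]
side board [[350, 302], [323, 305], [312, 320], [301, 307], [241, 315], [248, 383], [305, 383], [369, 370], [363, 349], [316, 348], [309, 366], [273, 361], [274, 332], [295, 324], [311, 325], [317, 339], [360, 341]] [[0.632, -0.279], [0.56, -0.265], [0.516, -0.296], [0.502, -0.252], [0.346, -0.227], [0.312, -0.403], [0.439, -0.444], [0.596, -0.464], [0.606, -0.41], [0.496, -0.37], [0.463, -0.408], [0.385, -0.369], [0.412, -0.298], [0.47, -0.293], [0.508, -0.308], [0.508, -0.349], [0.608, -0.389]]
[0.48789601 0.36964174 0.163     ]
```

View pics/w1.png

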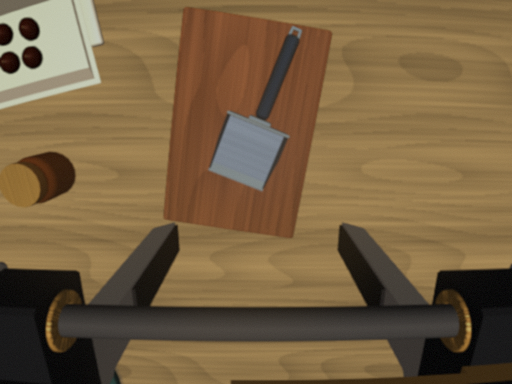

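The wrist view shows the scoop: handle top from (262,117) to (294,37), lip corners at (210,168) and (263,189).

```bash
python3 - <<'E'
from h import *
o,T=tool();p=snapshot('wrist')
hs=p['img'].copy();g=hs.max(2).astype(int)
# dark handle pixels
m=np.zeros(g.shape,bool);m[28:122,250:310]=g[28:122,250:310]<75
v,u=np.nonzero(m);print(len(u),v.min(),v.max())
W=np.array([pix2w(p,(a,b),.055,T)[:2] for a,b in zip(u,v)])
c=W.mean(0);_,_,V=np.linalg.svd(W-c);d=V[0]*np.sign(-V[0][0]);s=(W-c)@d
print('handle c',c,'dir',d,np.degrees(np.arctan2(d[1],d[0])),'ext',np.percentile(s,[1,99]),(W-c).dot([-d[1],d[0]]).std()*12**.5)
lip=np.mean([pix2w(p,q,.019,T) for q in [(210,168),(263,189)]],0)[:2]
print('lip',lip,'dist',np.linalg.norm(np.subtract(pix2w(p,(210,168),.019,T),pix2w(p,(263,189),.019,T))))
dd=lip-c;print('angle c->lip',np.degrees(np.arctan2(dd[1],dd[0])),'origin from lip',lip-.045*d,'grip from lip',lip-.14*d,'origin from handle front',c+d*np.percentile(s,99)+.051*d)
E
```

```text
1207 34 118
handle c [ 0.54329044 -0.38923798] dir [-0.92658324  0.37608974] 157.90831848116534 ext [-0.05103178  0.05392138] 0.01681999811295351
lip [ 0.40400515 -0.33606706] dist 0.08245560489661886
angle c->lip 159.10608914056436 origin from lip [ 0.4457014 -0.3529911] grip from lip [ 0.53372681 -0.38871963] origin from handle front [ 0.44607204 -0.34977813]
```

```bash
cat >> h.py <<'E'
def ori(yaw,tilt): # tilt>0: body leans to tool +x (handle end)
    return R.from_euler('z',yaw,degrees=True)*R.from_euler('x',180,degrees=True)*R.from_euler('y',-tilt,degrees=True)
def go(P,Rt):
    o,T=tool(); R0=R.from_matrix(T[:3,:3])
    print('shift',np.round(R0.inv().apply(np.array(P)-T[:3,3]),4),'rot',np.round(np.degrees((R0.inv()*Rt).as_rotvec()),2))
def tcp_for(grasp,Rt,back=0): return np.array(grasp)+Rt.apply([0,0,.008-back])
E
python3 - <<'E'
from h import *
Rt=ori(-21.5,25); 
for b in (.08,0): go(tcp_for([.5245,-.382,.048],Rt,b),Rt)
E
```

```text
shift [0.1212 0.0271 0.2034] rot [  4.7  -24.71  21.16]
shift [0.0897 0.0147 0.2759] rot [  4.7  -24.71  21.16]
```

Call:
{"name": "servo_tool", "arguments": {"commands": [0.03, 0.01, 0.05, 1.2, -6.2, 5.3, 0.06, 0.06, 0.014, 0.1, 2.4, -12.4, 10.6, 0.06, 0.09, 0.02, 0.15, 3.5, -18.5, 15.9, 0.06, 0.121, 0.027, 0.19, 4.7, -24.7, 21.2, 0.06, 0.1212, 0.0271, 0.2034, 4.7, -24.7, 21.2, 0.06, 0.1212, 0.0271, 0.2034, 4.7, -24.7, 21.2, 0.06]}}

```text
time: 4.72
tool_pos: [0.5524, -0.3923, 0.1109]
ee_rot: [-3.14, 0.441, -0.374]
wrist_force: [0.1, 0.3, 0.4]
width: 0.06
finger_force: 0.0
```

```bash
python3 - <<'E'
from h import *
o,T=tool();Rt=ori(-21.5,25); go(tcp_for([.5245,-.382,.048],Rt,0),Rt);print(np.round(o['joint_positions'],2))
p=snapshot('wrist');cv2.imwrite('pics/w2.png',p['img'])
for P in ([.5245,-.382,.048],): print(w2pix(p,P,T))
E
```

```text
shift [-0.      0.0007  0.0776] rot [-0.05  0.25  0.05]
[-0.64  0.76  0.72 -0.13  2.08  1.26]
[258.36756078 208.85185293]
```

View pics/w2.png

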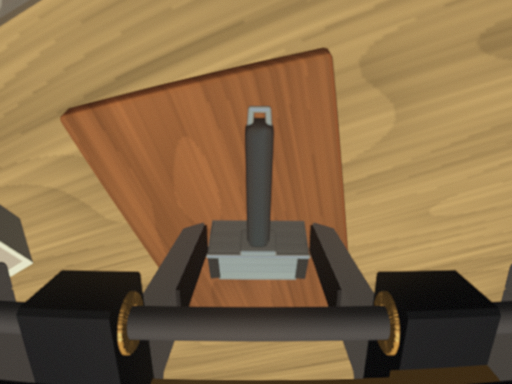

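The handle is upright and centred at u≈259, and the grasp point (258,209) lies on it. I advance and close.

Call:
{"name": "servo_tool", "arguments": {"commands": [0, 0.0005, 0.04, 0, 0, 0, 0.06, 0, 0.0005, 0.0775, 0, 0, 0, 0.06, 0, 0.0005, 0.0775, 0, 0, 0, 0.06, 0, 0.0005, 0.0775, 0, 0, 0, 0.0, 0, 0.0005, 0.0775, 0, 0, 0, 0.0, 0, 0.0005, 0.0775, 0, 0, 0, 0.0, 0, 0.0005, 0.0775, 0, 0, 0, 0.0, 0, 0.0005, 0.0775, 0, 0, 0, 0.0]}}

```text
time: 5.78
tool_pos: [0.5228, -0.3812, 0.0427]
ee_rot: [-3.142, 0.436, -0.375]
wrist_force: [0.2, -0.6, 1.2]
width: 0.0177
finger_force: 30.0
```

Call:
{"name": "servo_tool", "arguments": {"commands": [-0.01, 0, -0.02, 0, 0, 0, 0.0, -0.04, 0, -0.08, 0, 0, 0, 0.0, -0.065, 0, -0.135, 0, 0, 0, 0.0, -0.085, 0, -0.18, 0, 0, 0, 0.0, -0.085, 0, -0.18, 0, 0, 0, 0.0, -0.085, 0, -0.18, 0, 0, 0, 0.0]}}

```text
time: 6.52
tool_pos: [0.5217, -0.3808, 0.2415]
ee_rot: [-3.141, 0.436, -0.375]
wrist_force: [0.4, 0.3, -2.0]
width: 0.0178
finger_force: 30.0
```

```bash
cat > dish.py <<'E'
from h import *
from scipy.optimize import minimize
ps=[snapshot('scene'),snapshot('side')]
print('pan',pix2w(ps[0],(325.5,170),.163),pix2w(ps[1],(229.8,130),.163))
M=[]
for p in ps:
    d=spotter.trace('dish',p)[0]; M.append(cv2.morphologyEx(d['region'].astype(np.uint8),cv2.MORPH_CLOSE,np.ones((9,9))));print(d['conf'],M[-1].sum())
rim=[(a*.081,b*.143,.05) for a in(1,-1) for b in(1,-1)]+[(a*.035,b*.158,.045) for a in(1,-1) for b in(1,-1)]+[(a*.055,b*.115,0) for a in(1,-1) for b in(1,-1)]
def cost(q,r=False):
    c,s=np.cos(q[2]),np.sin(q[2]);t=0
    for p,m in zip(ps,M):
        poly=np.array([w2pix(p,(q[0]+c*a-s*b,q[1]+s*a+c*b,z)) for a,b,z in rim],np.float32)
        k=np.zeros(m.shape,np.uint8);
        cv2.fillConvexPoly(k,np.round(cv2.convexHull(poly)*16).astype(np.int32),1,shift=4)
        h=cv2.convexHull(max(cv2.findContours(m,0,1)[0],key=cv2.contourArea)); mm=np.zeros_like(m);cv2.fillConvexPoly(mm,h,1)
        t+=(k!=mm).sum()/mm.sum()
    return t
best=min((minimize(cost,[.58,-.01,y],method='Nelder-Mead',options=dict(initial_simplex=[[.58,-.01,y],[.6,-.01,y],[.58,.01,y],[.58,-.01,y+.1]])) for y in (0.1,.2,.3)),key=lambda r:r.fun)
print(best.x,best.fun);q=best.x
c,s=np.cos(q[2]),np.sin(q[2])
for p in ps:
    for d in spotter.trace('chestnut0',p):
        if d['conf']<.25: continue
        w=pix2w(p,cen(d['region']),.017)[:2]-q[:2]; print(round(d['conf'],2),'dish frame',np.round([c*w[0]+s*w[1],-s*w[0]+c*w[1]],3))
E
python3 dish.py
```

```text
pan [0.48789601 0.36964174 0.163     ] [0.47639301 0.34527442 0.163     ]
0.6 3949
0.68 2236
[ 0.58784341 -0.00504439  0.19884349] 2.7725022900638514
0.56 dish frame [0.019 0.042]
0.53 dish frame [ 0.02  -0.047]
0.51 dish frame [-0.019 -0.04 ]
0.39 dish frame [-0.017 -0.004]
0.62 dish frame [ 0.018 -0.008]
0.52 dish frame [ 0.016 -0.05 ]
0.51 dish frame [-0.022 -0.006]
0.37 dish frame [0.012 0.035]
```

```bash
python3 - <<'E'
from h import *
for y,t,P in ((20,20,(.55,-.33,.3)),(101.4,0,(.60,-.24,.34))): go(P,ori(y,t))
E
```

```text
shift [-0.0181 -0.0576 -0.0576] rot [-16.     4.95 -38.3 ]
shift [-0.0229 -0.1597 -0.0995] rot [ -26.97   14.6  -120.54]
```

Call:
{"name": "servo_tool", "arguments": {"commands": [-0.005, -0.03, -0.03, -2.2, 1.2, -10, 0, -0.008, -0.05, -0.05, -4.5, 2.4, -20, 0, -0.01, -0.07, -0.07, -6.7, 3.6, -30, 0, -0.012, -0.09, -0.09, -9, 4.9, -40, 0, -0.014, -0.1, -0.1, -11.2, 6.1, -50, 0, -0.016, -0.12, -0.1, -13.4, 7.3, -60, 0, -0.018, -0.13, -0.1, -15.7, 8.5, -70, 0, -0.02, -0.14, -0.1, -17.9, 9.7, -80, 0, -0.022, -0.15, -0.1, -20.2, 10.9, -90, 0, -0.023, -0.16, -0.1, -22.4, 12.1, -100, 0]}}

```text
time: 8.07
tool_pos: [0.5999, -0.2389, 0.3418]
ee_rot: [-3.073, 0.057, 1.419]
wrist_force: [0.4, 0.6, -0.7]
width: 0.0177
finger_force: 30.0
```

```bash
python3 - <<'E'
from h import *
go((.60,-.24,.34),ori(101.4,0))
E
```

```text
shift [-0.0009  0.0004  0.0018] rot [ -4.46   2.56 -20.19]
```

Call:
{"name": "servo_tool", "arguments": {"commands": [0, 0, 0, -2.2, 1.3, -10, 0, 0, 0, 0, -4.5, 2.6, -20.2, 0, 0, 0, 0, -4.5, 2.6, -20.2, 0, 0, 0, 0, -4.5, 2.6, -20.2, 0]}}

```text
time: 8.57
tool_pos: [0.6001, -0.2397, 0.3417]
ee_rot: [-3.141, 0.001, 1.761]
wrist_force: [-0.2, 0.2, -0.9]
width: 0.0176
finger_force: 30.0
```

```bash
python3 - <<'E'
from h import *
o,T=tool();p=snapshot('wrist');cv2.imwrite('pics/w3.png',p['img']);print(o['tool_pos'],o['ee_rot'],np.round(o['joint_positions'],2))
q=[.588,-.005,.199];c,s=np.cos(q[2]),np.sin(q[2])
for a,b,z in [(.05,.112,.006),(-.05,.112,.006),(-.05,-.112,.006),(.05,-.112,.006)]+[(a*.081,b*.143,.05) for a,b in((1,1),(-1,1),(-1,-1),(1,-1))]:
    print(np.round(w2pix(p,(q[0]+c*a-s*b,q[1]+s*a+c*b,z),T)))
for d in spotter.trace('chestnut0',p):
    w=pix2w(p,cen(d['region']),.017,T)[:2]; print('chestnut',round(d['conf'],2),np.round(w,4),np.round(cen(d['region'])))
E
```

```text
[ 0.60009235 -0.23967348  0.34170908] [-3.14116428e+00  5.79255449e-04  1.76143954e+00] [-0.47  0.33  0.84 -0.    1.97 -0.66]
[318. -95.]
[244. -95.]
[246.  72.]
[315.  72.]
[ 348. -138.]
[ 217. -139.]
[223.  94.]
[343.  93.]
chestnut 0.91 [ 0.5787 -0.049 ] [269.  19.]
chestnut 0.56 [ 0.6162 -0.0498] [295.  25.]
```

View pics/w3.png

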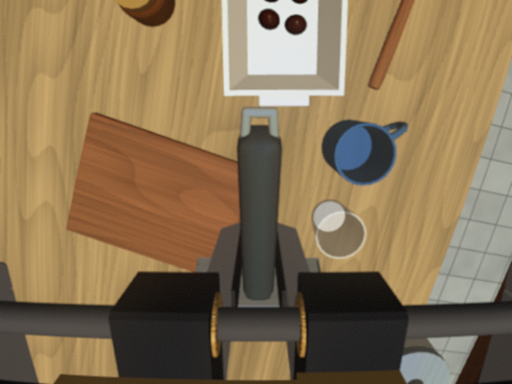

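The dish prediction lands within 2 px: near rim corners (223,95) and (345,94), with chestnuts at (269,19) and (295,25). Next I check how the scoop sits in the hand; the handle's rear end is at v≈127 and the top edge of the back wall at v≈226.

```bash
cat >> h.py <<'E'
def scoop2tool(P,th=25.,g=.085): # scoop-frame point -> tool frame
    t=np.radians(th); xs=np.array([-np.cos(t),0,np.sin(t)]); ns=np.array([-np.sin(t),0,-np.cos(t)]); ys=np.cross(ns,xs)
    return np.array([0,0,-.008])+xs*(P[0]+g)+ys*P[1]+ns*(P[2]-.030)
def tcp_for_lip(lip,yaw,pitch,th=25.,g=.085,P=(.045,0,0)):
    """TCP position & R so that scoop point P is at world lip, with scoop pitched lip-down by pitch deg"""
    Rt=ori(yaw,th-pitch); return np.array(lip)-Rt.apply(scoop2tool(P,th,g)),Rt
E
python3 - <<'E'
from h import *
o,T=tool();p=snapshot('wrist')
for th in (20,25,30):
  for g in (.08,.09):
    print(th,g,[np.round(w2pix(p,(T@np.append(scoop2tool(P,th,g),1))[:3],T),1).tolist() for P in ((-.161,0,.04),(-.161,.009,.02),(-.045,.042,.04),(-.045,-.042,.04))])
g=cv2.cvtColor(p['img'],cv2.COLOR_BGR2GRAY); print(g[100:140:2,258],g[215:240:2,228],g[215:240:2,292])
E
```

```text
20 0.08 [[256.8, 109.6], [278.6, 92.2], [330.7, 305.9], [183.8, 306.0]]
20 0.09 [[256.8, 134.8], [277.8, 115.0], [328.4, 316.2], [186.2, 316.3]]
25 0.08 [[256.7, 120.2], [279.6, 96.5], [329.7, 302.2], [184.9, 302.3]]
25 0.09 [[256.8, 144.8], [278.7, 119.3], [327.2, 311.2], [187.5, 311.3]]
30 0.08 [[256.7, 133.3], [280.6, 102.8], [328.6, 298.3], [186.0, 298.4]]
30 0.09 [[256.8, 156.8], [279.5, 125.2], [326.1, 306.0], [188.6, 306.1]]
[169 171 166 136 130 153 157 156 135 131 148 151 123  55  54  53  55  58
  60  61] [116 115 116 116 111 103  78  72  76  74  75  72  74] [141 143 141 141 141 140 107  75  79  75  75  77  76]
```

```bash
cat >> h.py <<'E'
Q=[.589,-.006,.199]
def dw(b,z,a=0): c,s=np.cos(Q[2]),np.sin(Q[2]); return np.array([Q[0]+c*a-s*b,Q[1]+s*a+c*b,z])
def plan(rows,yaw=101.4,**k):
    for b,z,pi in rows:
        P,Rt=tcp_for_lip(dw(b,z),yaw,pi,**k); print((b,z,pi),end=' ');go(P,Rt)
E
python3 - <<'E'
from h import *
plan([(.06,.2,35),(.06,.08,35)])
E
```

```text
(0.06, 0.2, 35) shift [0.3821 0.0324 0.0503] rot [ 0.05 10.05 -0.38]
(0.06, 0.08, 35) shift [0.3822 0.0323 0.1703] rot [ 0.05 10.05 -0.38]
```

Call:
{"name": "servo_tool", "arguments": {"commands": [0.06, 0.005, 0, 0, 2, 0, 0, 0.12, 0.01, 0.0, 0, 4, 0, 0, 0.18, 0.016, 0.01, 0, 6, 0, 0, 0.24, 0.021, 0.02, 0, 8, 0, 0, 0.3, 0.027, 0.03, 0, 10, 0, 0, 0.35, 0.031, 0.04, 0, 10, -0.4, 0, 0.382, 0.0324, 0.05, 0, 10, -0.4, 0, 0.382, 0.0324, 0.09, 0, 10, -0.4, 0, 0.382, 0.0324, 0.11, 0, 10, -0.4, 0, 0.382, 0.0324, 0.11, 0, 10, -0.4, 0]}}

```text
time: 9.98
tool_pos: [0.5578, 0.1415, 0.2294]
ee_rot: [-3.138, -0.174, 1.77]
wrist_force: [0.7, -0.5, -0.7]
width: 0.0178
finger_force: 30.0
```

```bash
python3 - <<'E'
from h import *
plan([(.06,.08,35),(.06,.02,35),(.06,.008,35)])
ims=[]
for n in ['scene','side']:
    p=snapshot(n); 
    L=[w2pix(p,dw(.06,.14,a)) for a in (-.042,.042)]; print(n,np.round(L,1).tolist())
    u,v=np.mean(L,0).astype(int); ims.append(cv2.resize(p['img'][v-60:v+60,u-65:u+65],(400,370)))
cv2.imwrite('pics/hov.png',np.hstack(ims))
E
```

```text
(0.06, 0.08, 35) shift [-0.0101  0.0016  0.0573] rot [-0.2   0.05  0.03]
(0.06, 0.02, 35) shift [-0.0205  0.0018  0.1164] rot [-0.2   0.05  0.03]
(0.06, 0.008, 35) shift [-0.0225  0.0019  0.1282] rot [-0.2   0.05  0.03]
scene [[229.3, 196.3], [237.3, 217.8]]
side [[277.3, 194.0], [301.9, 184.0]]
```

View pics/hov.png

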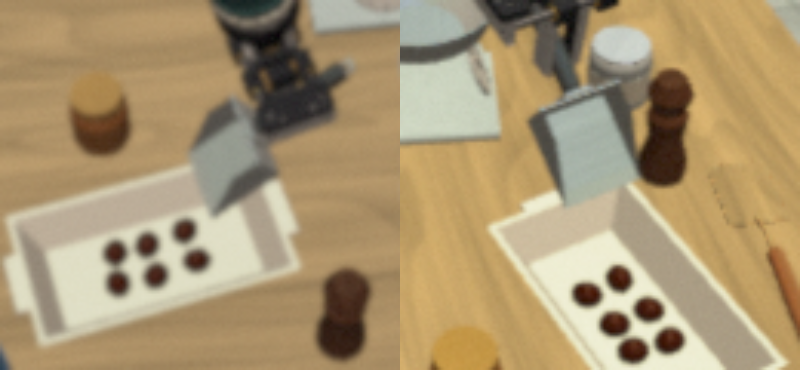

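Lip model agrees with both views to 2–4 px, and the scoop hangs over the clear end of the dish. I descend gently.

Call:
{"name": "servo_tool", "arguments": {"commands": [-0.007, 0.001, 0.04, 0, 0, 0, 0, -0.014, 0.002, 0.08, 0, 0, 0, 0, -0.019, 0.002, 0.108, 0, 0, 0, 0, -0.02, 0.002, 0.115, 0, 0, 0, 0, -0.02, 0.002, 0.115, 0, 0, 0, 0, -0.02, 0.002, 0.115, 0, 0, 0, 0]}}

```text
time: 10.82
tool_pos: [0.5623, 0.1416, 0.1171]
ee_rot: [3.136, -0.172, 1.772]
wrist_force: [-0.8, 0.1, -0.5]
width: 0.0177
finger_force: 30.0
```

Call:
{"name": "servo_tool", "arguments": {"commands": [0, 0, 0, 0, 0, 0, 0, -0.0005, 0, 0.003, 0, 0, 0, 0, -0.0005, 0, 0.003, 0, 0, 0, 0]}}

```text
time: 11.2
tool_pos: [0.5617, 0.1429, 0.1142]
ee_rot: [3.137, -0.175, 1.772]
wrist_force: [-1.4, 2.6, 4.9]
width: 0.0177
finger_force: 30.0
```

Call:
{"name": "servo_tool", "arguments": {"commands": [-0.0005, 0, 0.003, 0, 0, 0, 0, -0.0005, 0, 0.003, 0, 0, 0, 0]}}

```text
time: 11.45
tool_pos: [0.5615, 0.1443, 0.1121]
ee_rot: [3.136, -0.177, 1.773]
wrist_force: [-2.6, 4.9, 7.9]
width: 0.0183
finger_force: 30.0
```

Call:
{"name": "servo_tool", "arguments": {"commands": [-0.0005, 0, 0.003, 0, 0, 0, 0, -0.0005, 0, 0.003, 0, 0, 0, 0]}}

```text
time: 11.7
tool_pos: [0.5616, 0.1452, 0.1096]
ee_rot: [3.135, -0.179, 1.774]
wrist_force: [-4.0, 6.3, 9.1]
width: 0.0177
finger_force: 30.0
```

Contact came earlier than predicted, and with a sideways push. I'll stop and look.

```bash
python3 - <<'E'
from h import *
o,T=tool();L=(T@np.append(scoop2tool((.045,0,0)),1))[:3];c,s=np.cos(Q[2]),np.sin(Q[2]);d=L-[Q[0],Q[1],0]
B=(T@np.append(scoop2tool((-.045,0,0)),1))[:3]-[Q[0],Q[1],0]
print('lip dish',c*d[0]+s*d[1],-s*d[0]+c*d[1],d[2],'back',-s*B[0]+c*B[1],B[2],o['wrist_force'],o['wrist_torque'])
ims=[]
for n in ['scene','side']:
    p=snapshot(n); 
    u,v=w2pix(p,dw(.0,.03)).astype(int); ims.append(cv2.resize(p['img'][v-45:v+45,u-50:u+50],(400,360),interpolation=2))
    for t in ['chestnut0']:
      for e in spotter.trace(t,p):
        if e['conf']>.3:
          w=pix2w(p,cen(e['region']),.017)[:2]-Q[:2]; print(n,round(e['conf'],2),np.round([c*w[0]+s*w[1],-s*w[0]+c*w[1]],3))
cv2.imwrite('pics/con.png',np.hstack(ims))
E
```

```text
lip dish 0.0038537270248849946 0.06340337361098534 0.017952985080957856 back 0.13689113312455523 0.06990746438481382 [-4.0051544   6.26727711  9.10962481] [1.06063011 0.53204061 0.01695165]
scene 0.49 [ 0.019 -0.047]
side 0.6 [-0.025 -0.041]
side 0.54 [-0.022 -0.007]
side 0.51 [-0.024  0.039]
side 0.49 [0.015 0.039]
side 0.47 [ 0.017 -0.008]
side 0.46 [ 0.013 -0.049]
```

View pics/con.png

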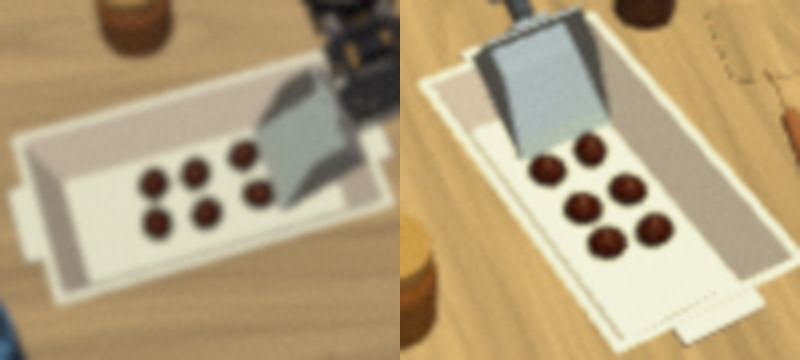

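The lip is already on the floor just behind the first chestnut row, with the chestnuts undisturbed, so the scoop hangs about 6° lower in the grip than I modelled. I recalibrate and plan the sweep.

```bash
python3 - <<'E'
from h import *
o,T=tool()
for th in (28,30,31,32,33,34): L=(T@np.append(scoop2tool((.045,0,0),th),1))[:3];print(th,L[2],-np.sin(Q[2])*(L[0]-Q[0])+np.cos(Q[2])*(L[1]-Q[1]),np.cos(Q[2])*(L[0]-Q[0])+np.sin(Q[2])*(L[1]-Q[1]))
plan([(.06,.008,40),(.05,.007,35),(.04,.007,30),(.03,.007,26),(.02,.007,23),(.01,.007,20),(-.01,.007,18),(-.03,.007,16)],th=31)
E
```

```text
28 0.013458574972643203 0.06866011547817506 0.0038993133028104986
30 0.010607341076225518 0.07234209199275647 0.003907818253238689
31 0.009230350201504534 0.07421983899754503 0.003911658749897278
32 0.00788633927486991 0.07612133166322478 0.003915223006452445
33 0.006575717695069622 0.07804599077670957 0.00391850993719715
34 0.00529888469013319 0.07999323006818883 0.0039215185409005385
(0.06, 0.008, 40) shift [-0.0124 -0.0031  0.0008] rot [ 0.34 -1.25  0.22]
(0.05, 0.007, 35) shift [-0.0156 -0.0032  0.0088] rot [ 0.35 -6.25  0.2 ]
(0.04, 0.007, 30) shift [-0.0194 -0.0032  0.0164] rot [  0.36 -11.25   0.19]
(0.03, 0.007, 26) shift [-0.025  -0.0033  0.0225] rot [  0.36 -15.25   0.17]
(0.02, 0.007, 23) shift [-0.032  -0.0033  0.0268] rot [  0.37 -18.25   0.16]
(0.01, 0.007, 20) shift [-0.0394 -0.0034  0.0313] rot [  0.37 -21.25   0.15]
(-0.01, 0.007, 18) shift [-0.0576 -0.0035  0.032 ] rot [  0.38 -23.25   0.15]
(-0.03, 0.007, 16) shift [-0.076  -0.0035  0.0327] rot [  0.38 -25.25   0.14]
```

```bash
python3 - <<'E'
from h import *
p=snapshot('side');u,v=w2pix(p,dw(.0,.03)).astype(int)
c,s=np.cos(Q[2]),np.sin(Q[2])
for a,b,z in ((520-400,157,.007),(605-400,130,.007),(478-400,45,.09),(585-400,12,.09)):
    w=pix2w(p,(u-50+a/4,v-45+b/4),z)-[*Q[:2],0]; print(np.round([c*w[0]+s*w[1],-s*w[0]+c*w[1],z],4))
p=snapshot('scene');u,v=w2pix(p,dw(.0,.03)).astype(int)
for a,b,z in ((258,128,.007),(287,207,.007)):
    w=pix2w(p,(u-50+a/4,v-45+b/4),z)-[*Q[:2],0]; print(np.round([c*w[0]+s*w[1],-s*w[0]+c*w[1],z],4))
o,T=tool()
for th in (25,28,30,32,34):
  for g in (.085,.09,.095,.1):
    L=(T@np.append(scoop2tool((.045,0,0),th,g),1))[:3]-[*Q[:2],0];print(th,g,round(L[2],4),round(-s*L[0]+c*L[1],4))
E
```

```text
[-0.0306  0.0655  0.007 ]
[0.0424 0.0569 0.007 ]
[-0.0402  0.1175  0.09  ]
[0.05   0.1082 0.09  ]
[-0.0476  0.0643  0.007 ]
[0.0341 0.0646 0.007 ]
25 0.085 0.018 0.0633
25 0.09 0.0151 0.0592
25 0.095 0.0122 0.0551
25 0.1 0.0093 0.0511
28 0.085 0.0135 0.0686
28 0.09 0.0104 0.0647
28 0.095 0.0073 0.0608
28 0.1 0.0042 0.0569
30 0.085 0.0106 0.0723
30 0.09 0.0074 0.0685
30 0.095 0.0042 0.0647
30 0.1 0.0009 0.0609
32 0.085 0.0079 0.0761
32 0.09 0.0045 0.0724
32 0.095 0.0012 0.0687
32 0.1 -0.0022 0.065
34 0.085 0.0053 0.08
34 0.09 0.0018 0.0764
34 0.095 -0.0017 0.0728
34 0.1 -0.0052 0.0692
```

```bash
python3 - <<'E'
from h import *
plan([(.062,.008,39),(.055,.008,36),(.047,.007,32),(.039,.007,28),(.031,.007,25),(.023,.007,22),(.015,.007,20),(.005,.007,18),(-.005,.007,17)],th=29,g=.093)
E
```

```text
(0.062, 0.008, 39) shift [-0.0017 -0.003  -0.001 ] rot [ 0.34 -0.25  0.22]
(0.055, 0.008, 36) shift [-0.0043 -0.0031  0.0035] rot [ 0.34 -3.25  0.21]
(0.047, 0.007, 32) shift [-0.0071 -0.0031  0.011 ] rot [ 0.35 -7.25  0.19]
(0.039, 0.007, 28) shift [-0.0103 -0.0032  0.0178] rot [  0.36 -11.25   0.18]
(0.031, 0.007, 25) shift [-0.015  -0.0032  0.0228] rot [  0.36 -14.25   0.17]
(0.023, 0.007, 22) shift [-0.0201 -0.0033  0.0279] rot [  0.37 -17.25   0.16]
(0.015, 0.007, 20) shift [-0.0263 -0.0033  0.0309] rot [  0.37 -19.25   0.16]
(0.005, 0.007, 18) shift [-0.0347 -0.0034  0.0337] rot [  0.37 -21.25   0.15]
(-0.005, 0.007, 17) shift [-0.0438 -0.0034  0.0342] rot [  0.37 -22.25   0.15]
```

Call:
{"name": "servo_tool", "arguments": {"commands": [-0.0015, -0.003, -0.001, 0, -0.3, 0.2, 0, -0.0043, -0.003, 0.003, 0, -3.2, 0.2, 0, -0.0057, -0.003, 0.007, 0, -5.2, 0.2, 0, -0.0071, -0.003, 0.0105, 0, -7.2, 0.2, 0, -0.0087, -0.003, 0.014, 0, -9.2, 0.2, 0, -0.0103, -0.003, 0.0173, 0, -11.2, 0.2, 0]}}

```text
time: 12.75
tool_pos: [0.5603, 0.1352, 0.0882]
ee_rot: [3.137, 0.023, 1.768]
wrist_force: [0.1, 3.5, 4.6]
width: 0.0177
finger_force: 30.0
```

```bash
python3 - <<'E'
from h import *
plan([(.039,.007,28),(.031,.007,25),(.023,.007,22),(.015,.007,20),(.007,.007,18),(-.001,.007,17),(-.009,.007,16),(-.017,.007,15.5),(-.025,.007,15)],th=29,g=.093)
E
```

```text
(0.039, 0.007, 28) shift [ 0.0025  0.0003 -0.0021] rot [ 0.24  0.3  -0.1 ]
(0.031, 0.007, 25) shift [-0.0012  0.0003  0.0037] rot [ 0.23 -2.7  -0.11]
(0.023, 0.007, 22) shift [-0.0051  0.0002  0.0098] rot [ 0.23 -5.7  -0.11]
(0.015, 0.007, 20) shift [-0.0106  0.0002  0.014 ] rot [ 0.23 -7.7  -0.12]
(0.007, 0.007, 18) shift [-0.0162  0.0002  0.0183] rot [ 0.23 -9.7  -0.12]
(-0.001, 0.007, 17) shift [-0.0231  0.0002  0.0205] rot [  0.22 -10.7   -0.12]
(-0.009, 0.007, 16) shift [-0.03    0.0002  0.0228] rot [  0.22 -11.7   -0.13]
(-0.017, 0.007, 15.5) shift [-0.0375  0.0002  0.0241] rot [  0.22 -12.2   -0.13]
(-0.025, 0.007, 15) shift [-0.0449  0.0002  0.0253] rot [  0.22 -12.7   -0.13]
```

Call:
{"name": "servo_tool", "arguments": {"commands": [0.0005, 0, 0.001, 0, -1.2, 0, 0, -0.0012, 0, 0.0037, 0, -2.7, 0, 0, -0.003, 0, 0.0067, 0, -4.2, 0, 0, -0.0051, 0, 0.0098, 0, -5.7, 0, 0, -0.008, 0, 0.0119, 0, -6.7, 0, 0, -0.0106, 0, 0.014, 0, -7.7, 0, 0, -0.0134, 0, 0.0161, 0, -8.7, 0, 0, -0.0162, 0, 0.0183, 0, -9.7, 0, 0, -0.0231, 0, 0.0205, 0, -10.7, 0, 0, -0.03, 0, 0.0228, 0, -11.7, 0, 0]}}

```text
time: 14.0
tool_pos: [0.5655, 0.1037, 0.0647]
ee_rot: [3.141, 0.228, 1.767]
wrist_force: [0.7, 0.9, -1.0]
width: 0.0181
finger_force: 30.0
```

```bash
cat > look.py <<'E'
import sys
from h import *
c,s=np.cos(Q[2]),np.sin(Q[2]);ims=[]
for n in ['scene','side']:
    p=snapshot(n); 
    u,v=w2pix(p,dw(.0,.03)).astype(int); ims.append(cv2.resize(p['img'][v-45:v+45,u-50:u+50],(400,360),interpolation=2))
    for e in spotter.trace('chestnut0',p):
        if e['conf']>.25:
          w=pix2w(p,cen(e['region']),.017)[:2]-Q[:2]; print(n,round(e['conf'],2),np.round([c*w[0]+s*w[1],-s*w[0]+c*w[1]],3))
cv2.imwrite(sys.argv[1],np.hstack(ims))
E
python3 look.py pics/s1.png; python3 - <<'E'
from h import *
plan([(-.009,.007,16),(-.025,.007,15),(-.04,.007,14),(-.055,.007,14),(-.07,.007,14),(-.085,.007,14)],th=29,g=.093)
E
```

```text
scene 0.56 [-0.004 -0.051]
scene 0.4 [ 0.022 -0.068]
scene 0.38 [ 0.039 -0.042]
side 0.54 [-0.025 -0.028]
side 0.54 [ 0.012 -0.029]
side 0.52 [ 0.035 -0.042]
side 0.47 [ 0.017 -0.068]
(-0.009, 0.007, 16) shift [ 0.0008  0.0015 -0.0017] rot [-0.   -0.01 -0.17]
(-0.025, 0.007, 15) shift [-0.0133  0.0016  0.0038] rot [-0.01 -1.01 -0.17]
(-0.04, 0.007, 14) shift [-0.0265  0.0016  0.009 ] rot [-0.01 -2.01 -0.17]
(-0.055, 0.007, 14) shift [-0.0411  0.0016  0.0124] rot [-0.01 -2.01 -0.17]
(-0.07, 0.007, 14) shift [-0.0557  0.0017  0.0158] rot [-0.01 -2.01 -0.17]
(-0.085, 0.007, 14) shift [-0.0703  0.0017  0.0192] rot [-0.01 -2.01 -0.17]
```

View pics/s1.png

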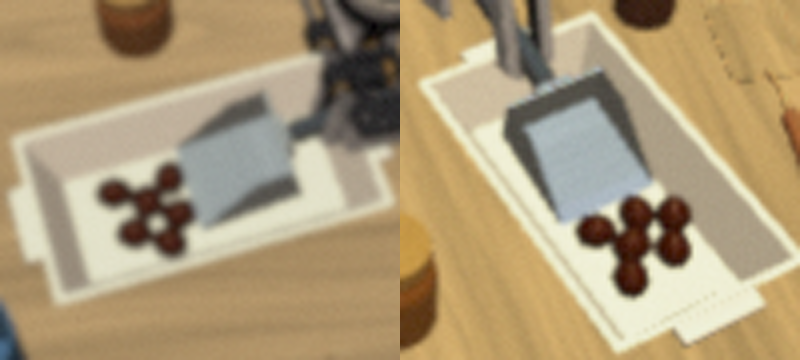

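The chestnuts are pushed ahead of the lip as a cluster, with one at x≈+0.037. I'll drive them to the end wall with the scoop shifted slightly to +x.

Call:
{"name": "servo_tool", "arguments": {"commands": [-0.003, 0.002, 0.001, 0, 0, 0, 0, -0.008, 0.004, 0.003, 0, -0.5, 0, 0, -0.0133, 0.006, 0.005, 0, -1, 0, 0, -0.02, 0.006, 0.0075, 0, -1.5, 0, 0, -0.0265, 0.006, 0.01, 0, -2, 0, 0, -0.034, 0.006, 0.0117, 0, -2, 0, 0, -0.0411, 0.006, 0.0134, 0, -2, 0, 0, -0.048, 0.006, 0.015, 0, -2, 0, 0, -0.0557, 0.006, 0.0168, 0, -2, 0, 0]}}

```text
time: 15.32
tool_pos: [0.5831, 0.0526, 0.0621]
ee_rot: [3.137, 0.252, 1.766]
wrist_force: [-4.9, 14.2, 6.0]
width: 0.0179
finger_force: 30.0
```

```bash
python3 look.py pics/s2.png; python3 - <<'E'
from h import *
plan([(-.07,.007,14),(-.08,.007,14),(-.09,.007,14),(-.1,.007,14)],th=29,g=.093)
E
```

```text
scene 0.65 [-0.01  -0.105]
scene 0.61 [-0.038 -0.106]
scene 0.58 [-0.168 -0.308]
side 0.63 [-0.028 -0.08 ]
side 0.59 [ 0.039 -0.08 ]
side 0.48 [-0.04  -0.106]
side 0.47 [ 0.02  -0.106]
side 0.45 [ 0.006 -0.079]
side 0.44 [-0.012 -0.105]
(-0.07, 0.007, 14) shift [-0.0026 -0.0058  0.0012] rot [ 0.24 -0.34 -0.17]
(-0.08, 0.007, 14) shift [-0.0123 -0.0058  0.0037] rot [ 0.24 -0.34 -0.17]
(-0.09, 0.007, 14) shift [-0.022  -0.0058  0.0062] rot [ 0.24 -0.34 -0.17]
(-0.1, 0.007, 14) shift [-0.0317 -0.0058  0.0088] rot [ 0.24 -0.34 -0.17]
```

View pics/s2.png

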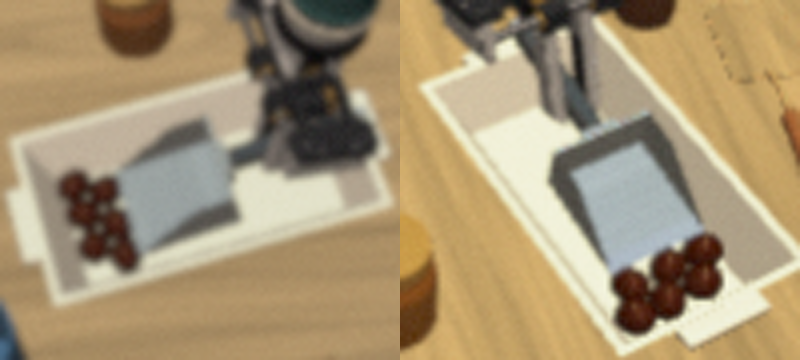

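All six chestnuts stand in two rows of three against the far wall, at y≈-0.080 and -0.106, and the dish has not moved. I back off, flatten the scoop, and work the lip under them with a small sideways wiggle.

```bash
python3 - <<'E'
from h import *
plan([(-.062,.007,14),(-.062,.007,10),(-.07,.006,9),(-.08,.006,9),(-.09,.006,9),(-.1,.006,9)],th=29,g=.093)
E
```

```text
(-0.062, 0.007, 14) shift [ 0.0051 -0.0058 -0.0009] rot [ 0.24 -0.34 -0.17]
(-0.062, 0.007, 10) shift [ 0.0107 -0.0059  0.0068] rot [ 0.24 -4.34 -0.18]
(-0.07, 0.006, 9) shift [ 0.0046 -0.0059  0.0117] rot [ 0.23 -5.34 -0.18]
(-0.08, 0.006, 9) shift [-0.0051 -0.0059  0.0143] rot [ 0.23 -5.34 -0.18]
(-0.09, 0.006, 9) shift [-0.0148 -0.0059  0.0168] rot [ 0.23 -5.34 -0.18]
(-0.1, 0.006, 9) shift [-0.0244 -0.0058  0.0193] rot [ 0.23 -5.34 -0.18]
```

Call:
{"name": "servo_tool", "arguments": {"commands": [0.005, 0, -0.001, 0, -0.3, 0, 0, 0.0107, 0, 0.006, 0, -4.3, 0, 0, 0.0085, 0.003, 0.009, 0, -5, 0, 0, 0.006, -0.003, 0.0105, 0, -5.3, 0, 0, 0.003, 0.003, 0.0115, 0, -5.3, 0, 0, 0, -0.003, 0.0125, 0, -5.3, 0, 0]}}

```text
time: 16.27
tool_pos: [0.5831, 0.05, 0.0515]
ee_rot: [3.131, 0.345, 1.766]
wrist_force: [1.0, 15.1, 6.8]
width: 0.0181
finger_force: 30.0
```

```bash
cat > st.py <<'E'
from h import *
o,T=tool();c,s=np.cos(Q[2]),np.sin(Q[2])
L=(T@np.append(scoop2tool((.045,0,0),29,.093),1))[:3]-[*Q[:2],0];print('lip model',np.round([c*L[0]+s*L[1],-s*L[0]+c*L[1],L[2]],4),np.round(o['wrist_force'],1),'tilt',29-np.degrees(o['ee_rot'][1]))
for n in ['scene','side']:
    p=snapshot(n)
    for t in ('chestnut0','dish','scoop'):
      for e in spotter.trace(t,p):
        if e['conf']>.25:
          w=pix2w(p,cen(e['region']),.017 if t!='dish' else .03)[:2]-Q[:2]; print(n,t,round(e['conf'],2),np.round(e['box']).astype(int).tolist(),np.round([c*w[0]+s*w[1],-s*w[0]+c*w[1]],3))
E
python3 st.py
```

```text
lip model [ 0.0057 -0.0726  0.0073] [ 1.  15.1  6.8] tilt 9.217179419383893
scene chestnut0 0.64 [194, 247, 3, 4] [ 0.039 -0.085]
scene chestnut0 0.56 [180, 233, 14, 10] [-0.008 -0.109]
scene chestnut0 0.52 [183, 243, 9, 8] [ 0.023 -0.11 ]
scene chestnut0 0.52 [191, 236, 8, 5] [ 0.007 -0.086]
scene chestnut0 0.48 [187, 228, 9, 10] [-0.026 -0.086]
scene chestnut0 0.42 [78, 176, 79, 79] [-0.168 -0.308]
scene chestnut0 0.41 [180, 227, 7, 5] [-0.04  -0.111]
scene dish 0.83 [166, 203, 97, 60] [-0.01  -0.036]
scene dish 0.67 [192, 238, 7, 5] [ 0.014 -0.085]
scene scoop 0.62 [196, 211, 36, 38] [-0.009 -0.019]
side chestnut0 0.6 [310, 244, 10, 12] [ 0.007 -0.084]
side chestnut0 0.5 [318, 247, 11, 9] [ 0.023 -0.108]
side chestnut0 0.42 [303, 257, 11, 11] [-0.04 -0.11]
side chestnut0 0.4 [320, 243, 11, 6] [ 0.035 -0.084]
side scoop 0.85 [274, 189, 52, 65] [ 0.014 -0.003]
```

```bash
python3 - <<'E'
from h import *
p=snapshot('side');u,v=w2pix(p,dw(.0,.03)).astype(int)
f=lambda a,b:np.array([u-50+(a-400)/4,v-45+b/4])
l=np.mean([pix2w(p,f(610,270),.007),pix2w(p,f(705,235),.007)],0)
for pi in (-5,0,5,10,15,20,25):
    t=np.radians(pi);Y=np.radians(101.4+180);fx=np.array([np.cos(Y)*np.cos(t),np.sin(Y)*np.cos(t),-np.sin(t)]);yy=np.array([-np.sin(Y),np.cos(Y),0]);n=np.cross(fx,yy)
    out=[]
    for sy in (.042,-.042):
        w=w2pix(p,l-.09*fx+sy*yy+.04*n); out.append(np.round([(w[0]-u+50)*4+400,(w[1]-v+45)*4]))
    out.append(np.round([(w2pix(p,l-.09*fx)[0]-u+50)*4+400,(w2pix(p,l-.09*fx)[1]-v+45)*4]))
    print(pi,np.array(out).tolist())
# edge views now
s=snapshot('side')['img'];cv2.imwrite('pics/s3.png',s)
E
```

```text
-5 [[640.0, 121.0], [546.0, 161.0], [592.0, 177.0]]
0 [[643.0, 117.0], [549.0, 157.0], [593.0, 171.0]]
5 [[646.0, 113.0], [552.0, 154.0], [594.0, 164.0]]
10 [[651.0, 111.0], [556.0, 152.0], [595.0, 159.0]]
15 [[655.0, 109.0], [560.0, 150.0], [597.0, 154.0]]
20 [[660.0, 108.0], [565.0, 150.0], [599.0, 149.0]]
25 [[666.0, 108.0], [570.0, 150.0], [602.0, 146.0]]
```

```bash
python3 - <<'E'
from h import *
p=snapshot('side');u,v=w2pix(p,dw(.0,.03)).astype(int)
f=lambda a,b:np.array([u-50+(a-400)/4,v-45+b/4])
l=np.mean([pix2w(p,f(610,270),.007),pix2w(p,f(705,235),.007)],0);c,s=np.cos(Q[2]),np.sin(Q[2])
print('lip img',-s*(l[0]-Q[0])+c*(l[1]-Q[1]))
T=np.eye(4);T[:3,3]=(.5831,.0526,.0621);T[:3,:3]=R.from_euler('xyz',(3.137,.252,1.766)).as_matrix()
T2=tool()[1]
for th in (19,21,23,25):
  for g in (.085,.09,.095):
    a=[]
    for TT in (T,T2):
      for P in (.045,-.045):
        L=(TT@np.append(scoop2tool((P,0,0),th,g),1))[:3]-[*Q[:2],0];a+=[round(-s*L[0]+c*L[1],4),round(L[2],4)]
    print(th,g,a)
E
```

```text
lip img -0.06350205542932164
19 0.085 [np.float64(-0.0666), np.float64(0.0296), np.float64(0.0231), np.float64(0.0368), np.float64(-0.0723), np.float64(0.031), np.float64(0.0176), np.float64(0.0296)]
19 0.09 [np.float64(-0.0716), np.float64(0.0292), np.float64(0.0181), np.float64(0.0364), np.float64(-0.0773), np.float64(0.0311), np.float64(0.0126), np.float64(0.0297)]
19 0.095 [np.float64(-0.0766), np.float64(0.0288), np.float64(0.0131), np.float64(0.036), np.float64(-0.0823), np.float64(0.0311), np.float64(0.0076), np.float64(0.0298)]
21 0.085 [np.float64(-0.0651), np.float64(0.0252), np.float64(0.0243), np.float64(0.0355), np.float64(-0.0713), np.float64(0.0265), np.float64(0.0187), np.float64(0.0282)]
21 0.09 [np.float64(-0.0701), np.float64(0.0246), np.float64(0.0193), np.float64(0.0349), np.float64(-0.0763), np.float64(0.0264), np.float64(0.0137), np.float64(0.0281)]
21 0.095 [np.float64(-0.0751), np.float64(0.024), np.float64(0.0144), np.float64(0.0343), np.float64(-0.0813), np.float64(0.0263), np.float64(0.0087), np.float64(0.028)]
23 0.085 [np.float64(-0.0635), np.float64(0.0
[... 279 characters left out ...]
.float64(0.0266)]
23 0.095 [np.float64(-0.0734), np.float64(0.0193), np.float64(0.0156), np.float64(0.0327), np.float64(-0.0801), np.float64(0.0214), np.float64(0.0098), np.float64(0.0263)]
25 0.085 [np.float64(-0.0617), np.float64(0.0165), np.float64(0.0268), np.float64(0.033), np.float64(-0.0687), np.float64(0.0175), np.float64(0.0209), np.float64(0.0256)]
25 0.09 [np.float64(-0.0666), np.float64(0.0156), np.float64(0.0219), np.float64(0.0321), np.float64(-0.0737), np.float64(0.0171), np.float64(0.016), np.float64(0.0251)]
25 0.095 [np.float64(-0.0715), np.float64(0.0147), np.float64(0.017), np.float64(0.0312), np.float64(-0.0787), np.float64(0.0166), np.float64(0.011), np.float64(0.0247)]
```

Image fit and contact height disagree about the scoop's angle in the grip, so it has probably slipped in the fingers. I lift clear and refit its in-hand pose from the camera masks.

Call:
{"name": "servo_tool", "arguments": {"commands": [0.0113, 0, -0.004, 0, 0, 0, 0, 0.0113, 0, -0.004, 0, 0, 0, 0, -0.004, 0, -0.05, 0, 0, 0, 0, -0.02, 0, -0.09, 0, 0, 0, 0, -0.036, 0, -0.136, 0, 0, 0, 0, -0.036, 0, -0.136, 0, 0, 0, 0]}}

```text
time: 17.58
tool_pos: [0.5797, 0.0576, 0.1934]
ee_rot: [3.132, 0.354, 1.763]
wrist_force: [-1.0, -0.1, -2.1]
width: 0.018
finger_force: 30.0
```

```bash
cat > fit.py <<'E'
from h import *
from scipy.optimize import minimize
def s2t(P,q): # q: th, g, dn (handle axis offset along scoop n from grasp pt), dy
    p=scoop2tool((P[0],P[1]+q[3],P[2]+q[2]),q[0],q[1]); return p
bowl=[(x,y,z) for x,z in ((-.045,0),(.045,0),(-.045,.04),(-.015,.04)) for y in (-.042,.042)]
o,T=tool();data=[]
for n in ('scene','side'):
    p=snapshot(n)
    for e in spotter.trace('scoop',p)[:1]:
        m=e['region'].astype(np.uint8);mo=cv2.morphologyEx(m,cv2.MORPH_OPEN,cv2.getStructuringElement(2,(9,9)))
        h=cv2.convexHull(max(cv2.findContours(mo,0,2)[0],key=cv2.contourArea));k=np.zeros_like(m);cv2.fillConvexPoly(k,h,1)
        print(n,e['conf'],m.sum(),mo.sum(),k.sum(),e['box']); data.append((p,k))
def cost(q):
    t=0
    for p,k in data:
        poly=np.array([w2pix(p,(T@np.append(s2t(P,q),1))[:3]) for P in bowl],np.float32)
        big=np.zeros((384*4,512*4),np.uint8);cv2.fillConvexPoly(big,np.round((cv2.convexHull(poly)+.5)*64).astype(np.int32),1,shift=4)
        a=cv2.resize(big.astype(np.float32),(512,384),interpolation=cv2.INTER_AREA)
        t+=np.abs(a-k).sum()/k.sum()
    return t+((q[3])/.02)**2*.05+(q[2]/.02)**2*.05
if __name__=='__main__':
    for th0 in (15,22,30):
        x0=np.array([th0,.088,0,0]);r=minimize(cost,x0,method='Nelder-Mead',options=dict(initial_simplex=np.vstack([x0]+[x0+d for d in np.diag([6,.008,.006,.006])]),maxiter=250))
        print(np.round(r.x,4),round(r.fun,3))
E
python3 fit.py
```

```text
scene 0.84 902 829 867 [190.8, 191.2, 42.9, 35.7]
side 0.91 1176 1116 1181 [284.5, 173.6, 39.6, 50.8]
[ 2.49759e+01  8.84000e-02 -5.90000e-03 -5.50000e-03] 0.198
[ 2.81902e+01  9.00000e-02 -5.00000e-04 -5.30000e-03] 0.204
[ 2.88137e+01  9.01000e-02  8.00000e-04 -5.70000e-03] 0.207
```

```bash
cat > fit2.py <<'E'
import sys,os,pickle
import fit
from fit import *
D=pickle.load(open('d.pkl','rb')) if os.path.exists('d.pkl') else []
D.append((T,[({k:p[k] for k in ('camera_matrix','k1','extrinsics')},k) for p,k in fit.data])); pickle.dump(D,open('d.pkl','wb'))
def tot(q):
    t=0
    for TT,dd in D: fit.T,fit.data=TT,dd; t+=cost(q)
    return t
if len(D)>1:
    for th0 in (22,30):
        x0=np.array([th0,.088,0,0]);r=minimize(tot,x0,method='Nelder-Mead',options=dict(initial_simplex=np.vstack([x0]+[x0+d for d in np.diag([6,.008,.006,.006])]),maxiter=250))
        print(np.round(r.x,4),round(r.fun,3)/len(D))
E
python3 fit2.py
```

```text
scene 0.78 977 896 940 [192.3, 189.4, 40.5, 35.6]
side 0.63 1230 1131 1184 [275.7, 157.8, 51.5, 62.3]
```

Call:
{"name": "servo_tool", "arguments": {"commands": [0, 0, 0, 0, 10, 0, 0, 0, 0, 0, 0, 20, 0, 0, 0, 0, 0, 0, 28, 0, 0, 0, 0, 0, 0, 28, 0, 0]}}

```text
time: 18.48
tool_pos: [0.5777, 0.0551, 0.1879]
ee_rot: [-3.141, -0.134, 1.763]
wrist_force: [-0.8, -0.6, -2.5]
width: 0.0185
finger_force: 30.0
```

```bash
python3 fit2.py
```

```text
scene 0.59 710 617 663 [203.2, 183.8, 49.2, 49.1]
side 0.96 1172 1087 1147 [282.7, 171.5, 38.0, 54.2]
[ 2.46435e+01  8.99000e-02 -4.00000e-04 -1.70000e-03] 0.2365
[ 2.51626e+01  8.94000e-02  1.70000e-03 -9.00000e-04] 0.2465
```

Call:
{"name": "servo_tool", "arguments": {"commands": [0, 0, 0, 0, -10, 0, 0, 0, 0, 0, 0, -20, 0, 0, 0, 0, 0, 0, -30, 0, 0, 0, 0, 0, 0, -40, 0, 0, 0, 0, 0, 0, -40, 0, 0]}}

```text
time: 19.3
tool_pos: [0.5762, 0.0622, 0.1867]
ee_rot: [-3.138, 0.562, 1.777]
wrist_force: [0.7, -0.1, -1.6]
width: 0.0177
finger_force: 30.0
```

```bash
python3 fit2.py
```

```text
scene 0.7 971 918 957 [192.9, 187.0, 42.0, 37.2]
side 0.97 1200 1108 1161 [273.6, 159.9, 52.9, 58.6]
[ 2.4932e+01  8.9700e-02 -3.0000e-04 -1.3000e-03] 0.23099999999999998
[ 2.50349e+01  8.98000e-02  0.00000e+00 -1.30000e-03] 0.23066666666666666
```

The joint fit gives th=25°, g=0.090, no offset. So the lip was riding about 10 mm above the floor against the chestnuts' sides. I'll re-enter behind them at the right height.

```bash
sed -i 's/th=25.,g=.085/th=25.,g=.09/g; s/dw(b,z),yaw/dw(b,z,.006),yaw/' h.py; python3 - <<'E'
from h import *
plan([(-.045,.06,20),(-.045,.012,20)])
E
python3 st.py | grep -v dish | grep chest
```

```text
(-0.045, 0.06, 20) shift [0.0396 0.0038 0.0506] rot [ 0.14 27.18 -0.25]
(-0.045, 0.012, 20) shift [0.0652 0.0037 0.0912] rot [ 0.14 27.18 -0.25]
scene chestnut0 0.61 [186, 228, 9, 10] [-0.026 -0.085]
scene chestnut0 0.5 [178, 225, 8, 9] [-0.038 -0.111]
scene chestnut0 0.49 [196, 244, 4, 8] [ 0.039 -0.084]
scene chestnut0 0.46 [182, 238, 11, 13] [ 0.023 -0.11 ]
scene chestnut0 0.42 [194, 236, 4, 8] [ 0.007 -0.083]
side chestnut0 0.65 [300, 248, 13, 10] [-0.028 -0.083]
side chestnut0 0.61 [321, 240, 7, 10] [ 0.036 -0.084]
side chestnut0 0.59 [308, 242, 13, 14] [ 0.006 -0.083]
side chestnut0 0.45 [301, 259, 12, 9] [-0.039 -0.11 ]
```

Call:
{"name": "servo_tool", "arguments": {"commands": [0.013, 0.001, 0.017, 0, 9, 0, 0, 0.026, 0.003, 0.034, 0, 18, 0, 0, 0.0396, 0.004, 0.0506, 0, 27.2, -0.2, 0, 0.05, 0.004, 0.0675, 0, 27.2, -0.2, 0, 0.0599, 0.004, 0.0827, 0, 27.2, -0.2, 0, 0.0652, 0.004, 0.0912, 0, 27.2, -0.2, 0, 0.0652, 0.004, 0.0912, 0, 27.2, -0.2, 0]}}

```text
time: 20.78
tool_pos: [0.5797, 0.0656, 0.0761]
ee_rot: [-3.14, 0.088, 1.772]
wrist_force: [-0.6, -0.1, -1.3]
width: 0.0181
finger_force: 30.0
```

Call:
{"name": "servo_tool", "arguments": {"commands": [0, 0, 0, 0, 0, 0, 0, 0, 0, 0.002, 0, 0, 0, 0]}}

```text
time: 21.02
tool_pos: [0.5814, 0.0652, 0.0765]
ee_rot: [3.139, 0.089, 1.771]
wrist_force: [-0.6, 0.1, -1.1]
width: 0.0176
finger_force: 30.0
```

```bash
python3 fit2.py; python3 - <<'E'
from h import *
plan([(-.045,.007,20)])
E
```

```text
scene 0.65 804 702 738 [201.0, 203.3, 57.6, 43.8]
side 0.8 1034 959 1005 [282.6, 196.0, 35.4, 52.7]
[ 2.46176e+01  8.94000e-02 -1.00000e-03 -1.00000e-03] 0.23
[ 2.37133e+01  8.86000e-02 -2.60000e-03 -1.40000e-03] 0.2285
(-0.045, 0.007, 20) shift [-0.0001  0.0001  0.0022] rot [0.06 0.07 0.05]
```

Call:
{"name": "servo_tool", "arguments": {"commands": [0, 0, 0.0015, 0, 0, 0, 0, 0, 0, 0.0015, 0, 0, 0, 0]}}

```text
time: 21.48
tool_pos: [0.5804, 0.0647, 0.0736]
ee_rot: [3.142, 0.088, 1.771]
wrist_force: [0.2, 0.5, -0.8]
width: 0.018
finger_force: 30.0
```

Call:
{"name": "servo_tool", "arguments": {"commands": [0, 0, 0.0015, 0, 0, 0, 0, 0, 0, 0.0015, 0, 0, 0, 0]}}

```text
time: 21.72
tool_pos: [0.5804, 0.0646, 0.072]
ee_rot: [-3.142, 0.088, 1.771]
wrist_force: [0.7, 0.1, -1.6]
width: 0.0179
finger_force: 30.0
```

Call:
{"name": "servo_tool", "arguments": {"commands": [0, 0, 0.0015, 0, 0, 0, 0, 0, 0, 0.0015, 0, 0, 0, 0]}}

```text
time: 21.98
tool_pos: [0.5808, 0.0647, 0.0714]
ee_rot: [3.141, 0.088, 1.771]
wrist_force: [-1.2, 0.4, 1.4]
width: 0.0177
finger_force: 30.0
```

The floor is found at model lip z≈0.005, as it should be. I push in under them with the lip lightly on the floor.

```bash
python3 - <<'E'
from h import *
plan([(-.045,.005,20),(-.06,.005,17),(-.07,.005,15),(-.08,.005,14),(-.09,.005,13),(-.1,.005,12)])
E
```

```text
(-0.045, 0.005, 20) shift [-0.      0.0001  0.    ] rot [0.07 0.07 0.05]
(-0.06, 0.005, 17) shift [-0.0111  0.0001  0.0072] rot [ 0.07 -2.93  0.05]
(-0.07, 0.005, 15) shift [-0.0187  0.      0.0121] rot [ 0.07 -4.93  0.05]
(-0.08, 0.005, 14) shift [-0.0275  0.      0.015 ] rot [ 0.07 -5.93  0.05]
(-0.09, 0.005, 13) shift [-0.0364  0.      0.0179] rot [ 0.07 -6.93  0.05]
(-0.1, 0.005, 12) shift [-0.0453  0.      0.0209] rot [ 0.07 -7.93  0.05]
```

Call:
{"name": "servo_tool", "arguments": {"commands": [-0.0055, 0, 0.0036, 0, -1.5, 0, 0, -0.0111, 0, 0.0072, 0, -2.9, 0, 0, -0.015, 0, 0.0097, 0, -3.9, 0, 0, -0.0187, 0, 0.0121, 0, -4.9, 0, 0, -0.021, 0.002, 0.0129, 0, -5.2, 0, 0, -0.0235, -0.002, 0.0137, 0, -5.5, 0, 0, -0.0275, 0.002, 0.015, 0, -5.9, 0, 0]}}

```text
time: 22.85
tool_pos: [0.5875, 0.0366, 0.0581]
ee_rot: [-3.14, 0.191, 1.77]
wrist_force: [-2.9, 4.6, 4.1]
width: 0.0178
finger_force: 30.0
```

```bash
sed -i 's/,29,.093//; s/29-np/25-np/' st.py; python3 st.py | grep -v scoop; python3 fit2.py | tail -1
```

```text
lip model [ 0.0069 -0.0802  0.0041] [-2.9  4.6  4.1] tilt 14.036950078916199
scene chestnut0 0.6 [177, 224, 9, 10] [-0.043 -0.112]
scene chestnut0 0.49 [184, 227, 12, 8] [-0.027 -0.088]
scene chestnut0 0.46 [182, 240, 9, 10] [ 0.021 -0.111]
scene chestnut0 0.38 [183, 233, 7, 6] [-0.012 -0.11 ]
scene dish 0.78 [172, 204, 90, 58] [-0.006 -0.027]
side chestnut0 0.57 [319, 249, 12, 6] [ 0.022 -0.11 ]
side chestnut0 0.51 [322, 239, 8, 8] [ 0.04  -0.089]
side chestnut0 0.5 [302, 249, 9, 9] [-0.026 -0.084]
side dish 0.97 [253, 192, 96, 76] [ 0.003 -0.015]
[ 2.38976e+01  8.83000e-02 -1.70000e-03 -1.70000e-03] 0.2516
```

Call:
{"name": "servo_tool", "arguments": {"commands": [-0.003, 0.002, 0.0005, 0, -0.3, 0, 0, -0.006, -0.002, 0.001, 0, -0.6, 0, 0, -0.009, 0.002, 0.0017, 0, -1, 0, 0, -0.012, -0.002, 0.0024, 0, -1.3, 0, 0, -0.015, 0.001, 0.003, 0, -1.6, 0, 0]}}

```text
time: 24.08
tool_pos: [0.5919, 0.0216, 0.0577]
ee_rot: [-3.141, 0.22, 1.771]
wrist_force: [-0.1, 0.9, -1.8]
width: 0.0177
finger_force: 30.0
```

```bash
python3 st.py | grep -v scoop; rm d.pkl; python3 fit2.py; cp d.pkl d2.pkl; python3 - <<'E'
E
sed -i 's/len(D)>1/len(D)>0/' fit2.py; rm d.pkl; python3 fit2.py|tail -2
```

```text
lip model [ 0.0083 -0.0972  0.0072] [-0.1  0.9 -1.8] tilt 12.41767687044104
scene chestnut0 0.61 [179, 224, 7, 8] [-0.045 -0.113]
scene chestnut0 0.44 [184, 241, 7, 9] [ 0.016 -0.114]
scene chestnut0 0.44 [189, 236, 8, 4] [ 0.003 -0.09 ]
scene chestnut0 0.41 [188, 243, 9, 10] [ 0.035 -0.099]
scene chestnut0 0.4 [185, 229, 6, 7] [-0.028 -0.094]
scene dish 0.79 [168, 203, 94, 58] [-0.007 -0.017]
scene dish 0.31 [299, 149, 56, 41] [-0.108  0.445]
side chestnut0 0.61 [303, 256, 9, 13] [-0.041 -0.109]
side chestnut0 0.61 [318, 251, 4, 13] [-0.002 -0.11 ]
side chestnut0 0.6 [322, 241, 12, 10] [ 0.044 -0.095]
side chestnut0 0.52 [320, 251, 9, 4] [ 0.022 -0.11 ]
side chestnut0 0.37 [309, 245, 13, 5] [ 0.012 -0.083]
side dish 0.74 [255, 200, 93, 69] [ 0.    -0.016]
scene 0.76 739 636 685 [193.7, 211.8, 53.4, 39.6]
side 0.9 878 793 855 [285.2, 198.9, 43.5, 54.9]
[ 2.63046e+01  8.07000e-02  5.30000e-03 -8.00000e-04] 0.355
[ 2.4727e+01  8.0600e-02  3.3000e-03 -5.0000e-04] 0.354
```

Call:
{"name": "servo_tool", "arguments": {"commands": [-0.001, 0, 0.0025, 0, 0, 0, 0, -0.004, 0.002, 0.0035, 0, 0, 0, 0, -0.007, -0.002, 0.0045, 0, -0.3, 0, 0, -0.01, 0.002, 0.0052, 0, -0.6, 0, 0, -0.013, -0.002, 0.0058, 0, -1, 0, 0]}}

```text
time: 25.5
tool_pos: [0.5935, 0.0077, 0.0552]
ee_rot: [3.141, 0.237, 1.771]
wrist_force: [-0.1, 0.6, -2.3]
width: 0.0178
finger_force: 30.0
```

```bash
python3 st.py | grep -v scoop
```

```text
lip model [ 0.0073 -0.112   0.0069] [-0.1  0.6 -2.3] tilt 11.40952091774141
scene chestnut0 0.62 [183, 241, 9, 9] [ 0.015 -0.116]
scene chestnut0 0.59 [186, 249, 5, 7] [ 0.042 -0.114]
scene chestnut0 0.5 [179, 223, 4, 7] [-0.047 -0.112]
scene chestnut0 0.49 [183, 230, 8, 7] [-0.027 -0.098]
scene chestnut0 0.42 [190, 214, 55, 36] [-0.002 -0.051]
scene chestnut0 0.37 [179, 233, 9, 7] [-0.012 -0.117]
scene dish 0.73 [164, 199, 98, 64] [-0.006 -0.012]
side chestnut0 0.64 [329, 245, 9, 11] [ 0.05  -0.111]
side chestnut0 0.58 [319, 247, 12, 12] [ 0.024 -0.11 ]
side chestnut0 0.57 [301, 257, 10, 12] [-0.041 -0.11 ]
side chestnut0 0.49 [305, 248, 11, 12] [-0.016 -0.09 ]
side chestnut0 0.47 [312, 245, 7, 5] [ 0.012 -0.082]
side chestnut0 0.41 [314, 249, 7, 16] [-0.   -0.11]
side dish 0.7 [254, 196, 93, 71] [-0.001 -0.015]
```

Force dropped by about 1 N (load), and the two cameras disagree on most chestnut positions the way raised objects would: they are on the scoop. I curl the lip up and lift.

```bash
python3 - <<'E'
from h import *
plan([(-.114,.009,7),(-.115,.014,2),(-.114,.021,-2),(-.112,.03,-6),(-.109,.041,-9),(-.105,.055,-12),(-.1,.075,-14),(-.095,.1,-14),(-.09,.14,-14)])
E
```

```text
(-0.114, 0.009, 7) shift [ 0.0029 -0.0008  0.0073] rot [ 0.04 -4.43  0.04]
(-0.115, 0.014, 2) shift [ 0.0062 -0.0008  0.0129] rot [ 0.04 -9.43  0.04]
(-0.114, 0.021, -2) shift [ 0.0092 -0.0008  0.0145] rot [  0.04 -13.43   0.04]
(-0.112, 0.03, -6) shift [ 0.0121 -0.0008  0.014 ] rot [  0.04 -17.43   0.04]
(-0.109, 0.041, -9) shift [ 0.0144 -0.0008  0.0094] rot [  0.04 -20.43   0.04]
(-0.105, 0.055, -12) shift [ 0.0165 -0.0008  0.0016] rot [  0.04 -23.43   0.04]
(-0.1, 0.075, -14) shift [ 0.0175 -0.0007 -0.0144] rot [  0.05 -25.43   0.04]
(-0.095, 0.1, -14) shift [ 0.0165 -0.0007 -0.0399] rot [  0.05 -25.43   0.04]
(-0.09, 0.14, -14) shift [ 0.012  -0.0007 -0.0799] rot [  0.05 -25.43   0.04]
```

Call:
{"name": "servo_tool", "arguments": {"commands": [0.0015, 0, 0.0037, 0, -2.2, 0, 0, 0.0029, 0, 0.0073, 0, -4.4, 0, 0, 0.0045, 0, 0.01, 0, -7, 0, 0, 0.0062, 0, 0.0129, 0, -9.4, 0, 0, 0.0077, 0, 0.0137, 0, -11.4, 0, 0, 0.0092, 0, 0.0145, 0, -13.4, 0, 0, 0.0107, 0, 0.0143, 0, -15.4, 0, 0, 0.0121, 0, 0.014, 0, -17.4, 0, 0]}}

```text
time: 26.9
tool_pos: [0.5913, 0.0162, 0.039]
ee_rot: [3.141, 0.543, 1.77]
wrist_force: [0.3, 0.6, -2.0]
width: 0.0175
finger_force: 30.0
```

```bash
python3 st.py | grep -v scoop;  python3 - <<'E'
from h import *
plan([(-.112,.03,-6),(-.109,.041,-9),(-.105,.055,-12),(-.1,.075,-14),(-.095,.1,-14),(-.09,.14,-14)])
E
```

```text
lip model [ 0.0067 -0.112   0.0304] [ 0.3  0.6 -2. ] tilt -6.098222743598306
scene chestnut0 0.59 [183, 222, 4, 5] [-0.055 -0.11 ]
scene chestnut0 0.57 [194, 231, 7, 9] [-0.004 -0.069]
scene chestnut0 0.43 [178, 232, 6, 4] [-0.021 -0.125]
scene chestnut0 0.38 [189, 223, 7, 9] [-0.035 -0.072]
scene chestnut0 0.37 [179, 235, 7, 11] [ 0.004 -0.121]
scene dish 0.85 [166, 204, 95, 58] [-0.007 -0.026]
side chestnut0 0.63 [317, 251, 7, 12] [ 0.003 -0.111]
side chestnut0 0.54 [299, 259, 14, 12] [-0.041 -0.11 ]
side chestnut0 0.47 [323, 249, 8, 6] [ 0.03  -0.112]
side dish 0.96 [255, 194, 93, 78] [ 0.002 -0.012]
side dish 0.61 [377, 274, 33, 44] [ 0.091 -0.326]
(-0.112, 0.03, -6) shift [-0.0003 -0.0007  0.0001] rot [ 0.04 -0.11  0.  ]
(-0.109, 0.041, -9) shift [ 0.0005 -0.0007 -0.005 ] rot [ 0.04 -3.11  0.  ]
(-0.105, 0.055, -12) shift [ 0.0002 -0.0007 -0.013 ] rot [ 0.04 -6.11 -0.  ]
(-0.1, 0.075, -14) shift [-0.0036 -0.0007 -0.0286] rot [ 0.04 -8.11 -0.  ]
(-0.095, 0.1, -14) shift [-0.0121 -0.0007 -0.0526] rot [ 0.04 -8.11 -0.  ]
(-0.09, 0.14, -14) shift [-0.0284 -0.0007 -0.0895] rot [ 0.04 -8.11 -0.  ]
```

```bash
python3 - <<'E'
from h import *
plan([(-.113,.042,-12),(-.115,.056,-18),(-.114,.072,-24),(-.107,.1,-25),(-.1,.15,-25)])
E
```

```text
(-0.113, 0.042, -12) shift [ 0.0001 -0.0007  0.0022] rot [ 0.04 -6.11 -0.  ]
(-0.115, 0.056, -18) shift [-0.0028 -0.0007  0.0039] rot [  0.04 -12.11  -0.  ]
(-0.114, 0.072, -24) shift [-0.0054 -0.0007  0.0028] rot [ 4.000e-02 -1.811e+01 -1.000e-02]
(-0.107, 0.1, -25) shift [-0.0132 -0.0007 -0.0226] rot [ 4.000e-02 -1.911e+01 -1.000e-02]
(-0.1, 0.15, -25) shift [-0.0328 -0.0007 -0.0691] rot [ 4.000e-02 -1.911e+01 -1.000e-02]
```

Call:
{"name": "servo_tool", "arguments": {"commands": [0, 0, 0.001, 0, -3, 0, 0, 0, 0, 0.002, 0, -6, 0, 0, -0.001, 0, 0.003, 0, -9, 0, 0, -0.0028, 0, 0.0035, 0, -12, 0, 0, -0.004, 0, 0.003, 0, -15, 0, 0, -0.0054, 0, 0.0025, 0, -18, 0, 0, -0.009, 0, -0.01, 0, -19, 0, 0, -0.0132, 0, -0.0226, 0, -19, 0, 0]}}

```text
time: 28.3
tool_pos: [0.5915, 0.0165, 0.066]
ee_rot: [3.141, 0.872, 1.77]
wrist_force: [0.1, -0.1, -1.9]
width: 0.0184
finger_force: 30.0
```

```bash
python3 st.py
```

```text
lip model [ 0.007  -0.1074  0.1009] [ 0.1 -0.1 -1.9] tilt -24.972133831393386
scene chestnut0 0.41 [203, 225, 10, 6] [-0.025 -0.034]
scene dish 0.64 [167, 199, 94, 62] [ 0.004 -0.034]
scene scoop 0.6 [181, 211, 64, 32] [-0.032 -0.042]
side chestnut0 0.65 [306, 241, 8, 9] [-0.005 -0.061]
side chestnut0 0.33 [282, 203, 56, 41] [0.046 0.001]
side dish 0.79 [254, 190, 92, 80] [-0.006 -0.02 ]
side scoop 0.62 [284, 206, 52, 37] [ 0.045 -0.   ]
```

Call:
{"name": "servo_tool", "arguments": {"commands": [-0.008, 0, -0.019, 0, 0, 0, 0, -0.016, 0, -0.037, 0, 0, 0, 0, -0.024, 0, -0.056, 0, 0, 0, 0, -0.031, 0, -0.074, 0, 0, 0, 0, -0.031, 0, -0.074, 0, 0, 0, 0, -0.031, 0, -0.074, 0, 0, 0, 0]}}

```text
time: 29.45
tool_pos: [0.5837, 0.0525, 0.1359]
ee_rot: [-3.141, 0.872, 1.771]
wrist_force: [-0.8, -0.2, -2.2]
width: 0.0174
finger_force: 30.0
```

```bash
cat > br.py <<'E'
from h import *
# brown blob census in both views
o,T=tool();c,s=np.cos(Q[2]),np.sin(Q[2])
for n in ('scene','side'):
    p=snapshot(n);hsv=cv2.cvtColor(p['img'],cv2.COLOR_BGR2HSV);b,g,r=[p['img'][...,i].astype(int) for i in range(3)]
    m=((r<110)&(r-b>18)).astype(np.uint8)
    u,v=w2pix(p,dw(0,.06)).astype(int); box=np.zeros_like(m);box[v-55:v+45,u-60:u+60]=1;m*=box
    k,lab,st,ce=cv2.connectedComponentsWithStats(m)
    for i in range(1,k):
        if st[i,4]>=8:
            w=pix2w(p,ce[i],.017)[:2]-Q[:2];print(n,st[i].tolist(),'if on floor:',np.round([c*w[0]+s*w[1],-s*w[0]+c*w[1]],3))
    for P in ((.045,.04,0),(.045,-.04,0),(-.045,.042,.04),(-.045,-.042,.04)): print('  scoop pt',P,np.round(w2pix(p,(T@np.append(scoop2tool(P),1))[:3])))
print(np.round(np.mean([robot.get_obs()['wrist_force'] for _ in range(5)],0),2))
E
python3 br.py; python3 st.py|grep chest
```

```text
scene [246, 177, 18, 28, 124] if on floor: [-0.113  0.174]
scene [192, 181, 18, 16, 182] if on floor: [-0.178 -0.009]
scene [269, 192, 7, 14, 15] if on floor: [-0.06   0.218]
scene [264, 194, 5, 6, 19] if on floor: [-0.076  0.203]
scene [210, 201, 10, 16, 98] if on floor: [-0.089  0.016]
scene [212, 225, 6, 4, 15] if on floor: [-0.017 -0.007]
scene [179, 226, 7, 6, 32] if on floor: [-0.046 -0.113]
scene [200, 234, 5, 5, 14] if on floor: [ 0.006 -0.055]
scene [271, 237, 5, 26, 83] if on floor: [0.133 0.154]
scene [191, 240, 7, 7, 35] if on floor: [ 0.021 -0.088]
  scoop pt (0.045, 0.04, 0) [196. 226.]
  scoop pt (0.045, -0.04, 0) [190. 204.]
  scoop pt (-0.045, 0.042, 0.04) [228. 218.]
  scoop pt (-0.045, -0.042, 0.04) [220. 196.]
side [264, 165, 7, 2, 9] if on floor: [0.062 0.295]
side [302, 165, 16, 25, 268] if on floor: [0.165 0.182]
side [287, 172, 5, 13, 13] if on floor: [0.096 0.205]
side [293, 196, 16, 11, 107] if on floor: [0.075 0.099]
side [288, 231, 9, 8, 53] if on floor: [-0.026 -0.007]
side [306, 243, 9, 4, 11] if on floor: [-0.001 -0.065]
side [316, 245, 9, 9, 59] if on 
[... 170 characters left out ...]
loor: [-0.042 -0.11 ]
  scoop pt (0.045, 0.04, 0) [331. 205.]
  scoop pt (0.045, -0.04, 0) [306. 216.]
  scoop pt (-0.045, 0.042, 0.04) [311. 183.]
  scoop pt (-0.045, -0.042, 0.04) [286. 193.]
[-0.07 -0.23 -1.6 ]
scene chestnut0 0.64 [301, 151, 52, 40] [-0.092  0.454]
scene chestnut0 0.49 [200, 235, 9, 6] [ 0.004 -0.055]
scene chestnut0 0.48 [188, 239, 10, 9] [ 0.022 -0.09 ]
scene chestnut0 0.4 [206, 201, 12, 10] [-0.103  0.014]
side chestnut0 0.61 [294, 195, 15, 10] [0.082 0.096]
side chestnut0 0.58 [289, 230, 5, 12] [-0.028 -0.007]
side chestnut0 0.58 [304, 238, 12, 9] [ 0.002 -0.054]
side chestnut0 0.56 [314, 246, 9, 7] [ 0.019 -0.09 ]
side chestnut0 0.49 [302, 261, 8, 8] [-0.042 -0.11 ]
```

Two chestnuts are in the scoop and four lie in the dish, at about (-0.02,-0.01), (0.005,-0.055), (0.02,-0.09) and (-0.045,-0.11), so it takes a second trip. I pour these first; next the pan centre.

```bash
cat > pan.py <<'E'
from h import *
from scipy.optimize import least_squares
a=np.linspace(0,2*np.pi,60);res=[]
ob=[]
for n,near in (('scene',(325,170)),('side',(230,135))):
    p=snapshot(n);e=min(spotter.trace('scale',p),key=lambda e:np.hypot(e['box'][0]+e['box'][2]/2-near[0],e['box'][1]+25-near[1]));ob.append((p,e['box']));print(n,e['conf'],e['box'])
def f(q):
    r=[]
    for p,b in ob:
        pts=np.array([w2pix(p,(q[0]+.092*np.cos(t),q[1]+.092*np.sin(t),.163)) for t in a]); r+=[pts[:,0].min()-b[0],pts[:,0].max()-b[0]-b[2],pts[:,1].min()-b[1]]
    return r
s=least_squares(f,[.48,.36],loss='soft_l1');print(s.x,np.round(f(s.x),1))
E
python3 pan.py
cat >> h.py <<'E'
def planw(rows):
    for x,y,z,yaw,pi in rows:
        P,Rt=tcp_for_lip((x,y,z),yaw,pi);print((x,y,z,yaw,pi),'tcp',np.round(P,3),end=' ');go(P,Rt)
E
python3 -c "
from h import *
planw([(.5,.32,.27,108,-20),(.475,.375,.27,115,-20),(.475,.375,.15,115,55)])"
```

```text
scene 0.59 [299.7, 153.3, 52.6, 63.3]
side 0.71 [201.0, 111.7, 54.4, 67.0]
[0.47908792 0.37075213] [-2.1  0.6 -7.1 -0.   0.9 -2.2]
(0.5, 0.32, 0.27, 108, -20) tcp [0.459 0.445 0.246] shift [ 0.1792 -0.0442 -0.3843] rot [-4.82  4.96 -4.45]
(0.475, 0.375, 0.27, 115, -20) tcp [0.419 0.494 0.246] shift [ 0.2152 -0.0736 -0.4272] rot [-9.98  4.95 -9.18]
(0.475, 0.375, 0.15, 115, 55) tcp [0.451 0.427 0.271] shift [ 0.1498 -0.0561 -0.3875] rot [ -2.53  79.57 -14.49]
```

Call:
{"name": "servo_tool", "arguments": {"commands": [-0.03, 0, -0.025, 0, 0, 0, 0, -0.06, 0, -0.05, 0, 0, 0, 0, -0.065, -0.004, -0.085, -0.5, 0.2, -0.5, 0, -0.035, -0.012, -0.125, -1.5, 0.7, -1.5, 0, 0, -0.02, -0.17, -3, 1.5, -2.7, 0, 0.04, -0.03, -0.215, -4, 2, -4, 0, 0.08, -0.04, -0.265, -5.3, 2.6, -5, 0, 0.125, -0.05, -0.315, -6.5, 3.3, -6, 0, 0.165, -0.06, -0.365, -8, 4, -7.5, 0, 0.195, -0.069, -0.405, -9, 4.5, -8.5, 0]}}

```text
time: 31.4
tool_pos: [0.429, 0.4674, 0.2476]
ee_rot: [-3.137, 0.793, 1.991]
wrist_force: [1.3, 0.3, -0.5]
width: 0.018
finger_force: 30.0
```

```bash
python3 -c "
from h import *
planw([(.476,.382,.26,115,-20),(.476,.382,.23,115,0),(.476,.382,.19,115,20),(.476,.382,.15,115,40),(.476,.382,.15,115,58)])
print(np.round(tool()[0]['joint_positions'],2))"
```

```text
(0.476, 0.382, 0.26, 115, -20) tcp [0.42  0.501 0.236] shift [ 0.0321  0.0059 -0.0166] rot [-0.91  0.43 -0.64]
(0.476, 0.382, 0.23, 115, 0) tcp [0.42  0.501 0.253] shift [ 0.0205  0.0058 -0.0282] rot [-0.79 20.43 -0.79]
(0.476, 0.382, 0.19, 115, 20) tcp [0.427 0.487 0.256] shift [ 0.0069  0.0061 -0.0196] rot [-0.65 40.43 -0.93]
(0.476, 0.382, 0.15, 115, 40) tcp [0.44  0.46  0.252] shift [-0.0108  0.0067  0.0046] rot [-0.49 60.43 -1.06]
(0.476, 0.382, 0.15, 115, 58) tcp [0.455 0.428 0.274] shift [-0.0513  0.0073  0.0149] rot [-0.33 78.43 -1.16]
[ 1.05  0.6   0.84 -0.73  2.1   0.38]
```

Call:
{"name": "servo_tool", "arguments": {"commands": [0.027, 0.006, -0.022, -0.9, 10, -0.7, 0, 0.0205, 0.006, -0.028, -0.8, 20.4, -0.8, 0, 0.014, 0.006, -0.024, -0.7, 30.4, -0.9, 0, 0.0069, 0.006, -0.0196, -0.7, 40.4, -0.9, 0, -0.002, 0.006, -0.008, -0.6, 50.4, -1, 0, -0.0108, 0.0067, 0.0046, -0.5, 60.4, -1, 0, -0.03, 0.007, 0.01, -0.4, 70, -1.1, 0, -0.0513, 0.0073, 0.0149, -0.3, 78.4, -1.2, 0, -0.0513, 0.0073, 0.0149, -0.3, 78.4, -1.2, 0, -0.0513, 0.0073, 0.0149, -0.3, 78.4, -1.2, 0]}}

```text
time: 32.65
tool_pos: [0.4555, 0.4257, 0.2735]
ee_rot: [-3.14, -0.574, 2.006]
wrist_force: [0.1, 0.7, -1.2]
width: 0.0183
finger_force: 30.0
```

```bash
cat > chk.py <<'E'
from h import *
T=tool()[1];c,s=np.cos(Q[2]),np.sin(Q[2])
for n in ('scene','side'):
    p=snapshot(n)
    for e in spotter.trace('chestnut0',p):
        if e['conf']>.25 and e['box'][2]<25:
            x=cen(e['region']);w=pix2w(p,x,.017)[:2]-Q[:2];print(n,round(e['conf'],2),np.round(x).tolist(),'dish',np.round([c*w[0]+s*w[1],-s*w[0]+c*w[1]],3),'pan z',np.round(pix2w(p,x,.118)[:2],3))
    b,g,r=[p['img'][...,i].astype(int) for i in range(3)]
    m=((r<110)&(r-b>18)).astype(np.uint8);u,v=w2pix(p,(.482,.368,.15)).astype(int);z=np.zeros_like(m);z[v-25:v+25,u-35:u+35]=1
    k,l,st,ce=cv2.connectedComponentsWithStats(m*z);print(n,'pan blobs',[(st[i,4],np.round(pix2w(p,ce[i],.118)[:2],3).tolist()) for i in range(1,k) if st[i,4]>7])
    print(n,'lip px',np.round(w2pix(p,(T@np.append(scoop2tool((.045,0,0)),1))[:3])))
E
python3 chk.py
```

```text
scene 0.56 [318.0, 181.0] dish [-0.08   0.405] pan z [0.497 0.347]
scene 0.55 [182.0, 229.0] dish [-0.043 -0.113] pan z [ 0.624 -0.114]
scene 0.49 [214.0, 225.0] dish [-0.022 -0.004] pan z [ 0.623 -0.012]
scene 0.37 [324.0, 184.0] dish [-0.057  0.421] pan z [0.515 0.366]
scene pan blobs [(np.int32(44), [0.506, 0.357])]
scene lip px [327. 169.]
side 0.53 [306.0, 262.0] dish [-0.042 -0.11 ] pan z [ 0.535 -0.185]
side 0.48 [310.0, 242.0] dish [ 0.004 -0.057] pan z [ 0.566 -0.13 ]
side pan blobs [(np.int32(73), [0.505, 0.369])]
side lip px [227. 127.]
```

Two chestnuts are in the pan, at about (0.50,0.35) and (0.51,0.37). I go back for more: the four left lie nearly in single file, which suits a second sweep.

```bash
python3 -c "
from h import *
planw([(.49,.34,.25,108,30)])
plan([(.032,.12,22),(.032,.03,22),(.032,.009,22)])"
```

```text
(0.49, 0.34, 0.25, 108, 30) tcp [0.458 0.438 0.336] shift [ 0.0401  0.0078 -0.0475] rot [ -2.35 -27.89   6.79]
(0.032, 0.12, 22) shift [-0.3051 -0.0217 -0.0981] rot [ -3.62 -35.76  13.46]
(0.032, 0.03, 22) shift [-0.354  -0.0217 -0.0226] rot [ -3.62 -35.76  13.46]
(0.032, 0.009, 22) shift [-0.3654 -0.0217 -0.005 ] rot [ -3.62 -35.76  13.46]
```

Call:
{"name": "servo_tool", "arguments": {"commands": [0.03, 0, -0.045, -0.5, -6, 1.5, 0, 0.04, 0.004, -0.075, -1, -14, 3, 0, 0.01, 0, -0.1, -1.5, -22, 5, 0, -0.045, -0.003, -0.105, -2, -29, 7, 0, -0.1, -0.006, -0.105, -2.6, -33, 9, 0, -0.155, -0.01, -0.105, -3, -35.8, 11, 0, -0.21, -0.014, -0.1, -3.6, -35.8, 13.5, 0, -0.265, -0.018, -0.1, -3.6, -35.8, 13.5, 0, -0.305, -0.0217, -0.095, -3.6, -35.8, 13.5, 0, -0.331, -0.0217, -0.058, -3.6, -35.8, 13.5, 0]}}

```text
time: 34.1
tool_pos: [0.568, 0.1359, 0.1433]
ee_rot: [3.138, 0.053, 1.765]
wrist_force: [0.1, 0.4, -0.9]
width: 0.0173
finger_force: 30.0
```

```bash
python3 -c "
from h import *
plan([(.032,.03,22),(.032,.009,22),(.032,.005,22)])"; python3 fit2.py|tail -2
```

```text
(0.032, 0.03, 22) shift [ 0.0045 -0.0017  0.0427] rot [ 0.22  0.03 -0.26]
(0.032, 0.009, 22) shift [ 0.0057 -0.0017  0.0637] rot [ 0.22  0.03 -0.26]
(0.032, 0.005, 22) shift [ 0.0059 -0.0018  0.0677] rot [ 0.22  0.03 -0.26]
[ 2.74781e+01  8.61000e-02  9.00000e-04 -3.50000e-03] 0.3845
[ 3.00684e+01  8.69000e-02  5.40000e-03 -2.90000e-03] 0.39
```

Call:
{"name": "servo_tool", "arguments": {"commands": [0.0045, -0.0017, 0.04, 0.2, 0, -0.3, 0, 0.0053, -0.0017, 0.056, 0.2, 0, -0.3, 0, 0.0055, -0.0017, 0.0607, 0.2, 0, -0.3, 0, 0.0055, -0.0017, 0.0607, 0.2, 0, -0.3, 0]}}

```text
time: 34.8
tool_pos: [0.5648, 0.1386, 0.0826]
ee_rot: [-3.139, 0.053, 1.772]
wrist_force: [0.4, -0.2, -1.9]
width: 0.0179
finger_force: 30.0
```

Call:
{"name": "servo_tool", "arguments": {"commands": [0, 0, 0.002, 0, 0, 0, 0, 0, 0, 0.003, 0, 0, 0, 0]}}

```text
time: 35.05
tool_pos: [0.5646, 0.1381, 0.0791]
ee_rot: [-3.138, 0.053, 1.772]
wrist_force: [0.2, -0.1, -1.4]
width: 0.0183
finger_force: 30.0
```

Call:
{"name": "servo_tool", "arguments": {"commands": [0, 0, 0.0015, 0, 0, 0, 0, 0, 0, 0.0025, 0, 0, 0, 0]}}

```text
time: 35.3
tool_pos: [0.5644, 0.1384, 0.0766]
ee_rot: [-3.138, 0.052, 1.772]
wrist_force: [-1.2, 1.9, 3.2]
width: 0.0178
finger_force: 30.0
```

Call:
{"name": "servo_tool", "arguments": {"commands": [0, 0, 0.0015, 0, 0, 0, 0, 0, 0, 0.002, 0, 0, 0, 0]}}

```text
time: 35.55
tool_pos: [0.5646, 0.1387, 0.0748]
ee_rot: [-3.139, 0.052, 1.772]
wrist_force: [-1.4, 3.6, 5.2]
width: 0.0179
finger_force: 30.0
```

```bash
python3 - <<'E'
from h import *
plan([(.032,.0045,22),(.02,.0045,20),(0,.0045,17),(-.02,.0045,15),(-.04,.0045,14),(-.06,.0045,13),(-.075,.0045,12),(-.09,.0045,12),(-.1,.0045,12)])
E
```

```text
(0.032, 0.0045, 22) shift [-0.0011  0.0014 -0.0001] rot [-0.16 -0.04  0.13]
(0.02, 0.0045, 20) shift [-0.0105  0.0014  0.0044] rot [-0.16 -2.04  0.13]
(0, 0.0045, 17) shift [-0.0269  0.0013  0.0115] rot [-0.15 -5.04  0.14]
(-0.02, 0.0045, 15) shift [-0.0446  0.0013  0.0166] rot [-0.15 -7.04  0.14]
(-0.04, 0.0045, 14) shift [-0.0635  0.0013  0.0197] rot [-0.15 -8.04  0.14]
(-0.06, 0.0045, 13) shift [-0.0824  0.0012  0.0228] rot [-0.15 -9.04  0.14]
(-0.075, 0.0045, 12) shift [-0.0964  0.0012  0.0257] rot [ -0.15 -10.04   0.14]
(-0.09, 0.0045, 12) shift [-0.1114  0.0012  0.0265] rot [ -0.15 -10.04   0.14]
(-0.1, 0.0045, 12) shift [-0.1214  0.0012  0.027 ] rot [ -0.15 -10.04   0.14]
```

Call:
{"name": "servo_tool", "arguments": {"commands": [-0.005, 0.001, 0.002, 0, -1, 0, 0, -0.0105, 0.001, 0.0044, 0, -2, 0, 0, -0.0187, 0.001, 0.008, 0, -3.5, 0, 0, -0.0269, 0.001, 0.0115, 0, -5, 0, 0, -0.0358, 0.001, 0.014, 0, -6, 0, 0, -0.0446, 0.001, 0.0166, 0, -7, 0, 0, -0.054, 0.001, 0.0181, 0, -7.5, 0, 0, -0.0635, 0.001, 0.0197, 0, -8, 0, 0, -0.073, 0.001, 0.0212, 0, -8.5, 0, 0, -0.0824, 0.001, 0.0228, 0, -9, 0, 0]}}

```text
time: 36.8
tool_pos: [0.5816, 0.0554, 0.055]
ee_rot: [-3.136, 0.21, 1.772]
wrist_force: [-0.2, 2.2, 2.0]
width: 0.0179
finger_force: 30.0
```

```bash
python3 st.py | grep -v scoop; python3 - <<'E'
from h import *
plan([(-.06,.0045,13),(-.07,.0045,12),(-.08,.0045,12),(-.09,.0045,12),(-.1,.0045,12),(-.11,.005,12)])
E
```

```text
lip model [ 0.0048 -0.0615  0.0034] [-0.2  2.2  2. ] tilt 12.952924090381563
scene chestnut0 0.61 [328, 177, 10, 9] [-0.058  0.462]
scene chestnut0 0.6 [191, 240, 8, 10] [ 0.022 -0.091]
scene chestnut0 0.57 [190, 226, 10, 8] [-0.021 -0.072]
scene chestnut0 0.42 [179, 223, 7, 8] [-0.044 -0.112]
scene dish 0.64 [166, 205, 95, 58] [-0.011 -0.049]
side chestnut0 0.62 [300, 245, 11, 10] [-0.022 -0.073]
side chestnut0 0.47 [315, 245, 10, 9] [ 0.019 -0.093]
side chestnut0 0.4 [309, 239, 8, 11] [ 0.008 -0.064]
side dish 0.94 [254, 190, 94, 79] [ 0.007 -0.02 ]
side dish 0.71 [311, 244, 13, 11] [ 0.013 -0.098]
(-0.06, 0.0045, 13) shift [ 0.0006  0.0012 -0.0013] rot [-0.29  0.04  0.16]
(-0.07, 0.0045, 12) shift [-0.0079  0.0012  0.0027] rot [-0.29 -0.96  0.16]
(-0.08, 0.0045, 12) shift [-0.0176  0.0012  0.0048] rot [-0.29 -0.96  0.16]
(-0.09, 0.0045, 12) shift [-0.0274  0.0011  0.0069] rot [-0.29 -0.96  0.16]
(-0.1, 0.0045, 12) shift [-0.0372  0.0011  0.009 ] rot [-0.29 -0.96  0.16]
(-0.11, 0.005, 12) shift [-0.0471  0.0011  0.0106] rot [-0.29 -0.96  0.16]
```

Call:
{"name": "servo_tool", "arguments": {"commands": [-0.0045, 0.001, 0.0015, 0, -0.5, 0, 0, -0.009, 0.002, 0.0032, 0, -1, 0, 0, -0.0135, -0.001, 0.0042, 0, -1, 0, 0, -0.018, 0.002, 0.0052, 0, -1, 0, 0, -0.0225, -0.001, 0.0062, 0, -1, 0, 0, -0.027, 0.002, 0.0071, 0, -1, 0, 0, -0.0305, -0.001, 0.0079, 0, -1, 0, 0, -0.034, 0.002, 0.0087, 0, -1, 0, 0, -0.0372, 0, 0.0094, 0, -1, 0, 0]}}

```text
time: 38.33
tool_pos: [0.5896, 0.0185, 0.0538]
ee_rot: [-3.137, 0.227, 1.773]
wrist_force: [0.1, 0.3, -0.9]
width: 0.0179
finger_force: 30.0
```

```bash
python3 st.py | grep -v scoop; python3 - <<'E'
from h import *
plan([(-.1,.0045,12),(-.108,.005,12),(-.115,.007,11),(-.117,.01,6),(-.118,.015,1),(-.118,.022,-3),(-.118,.03,-7),(-.119,.042,-12),(-.119,.056,-18),(-.118,.072,-24),(-.11,.1,-27)])
E
```

```text
lip model [ 0.0054 -0.1001  0.0042] [ 0.1  0.3 -0.9] tilt 11.990892087379503
scene chestnut0 0.55 [183, 245, 10, 10] [ 0.036 -0.108]
scene chestnut0 0.55 [180, 231, 12, 5] [-0.021 -0.105]
scene chestnut0 0.5 [331, 180, 8, 6] [-0.057  0.461]
scene dish 0.78 [169, 200, 93, 64] [-0.005 -0.016]
scene dish 0.68 [192, 212, 53, 42] [ 0.003 -0.045]
scene dish 0.26 [184, 246, 9, 8] [ 0.042 -0.107]
side chestnut0 0.46 [321, 246, 10, 11] [ 0.034 -0.109]
side chestnut0 0.43 [377, 277, 36, 40] [ 0.1   -0.322]
side chestnut0 0.4 [309, 254, 6, 10] [-0.019 -0.102]
side dish 0.68 [250, 198, 96, 73] [ 0.003 -0.021]
(-0.1, 0.0045, 12) shift [-0.0003  0.001  -0.0002] rot [-0.26  0.02  0.17]
(-0.108, 0.005, 12) shift [-0.0082  0.0009  0.0011] rot [-0.26  0.02  0.17]
(-0.115, 0.007, 11) shift [-0.0142  0.0009  0.0026] rot [-0.26 -0.98  0.17]
(-0.117, 0.01, 6) shift [-0.0107  0.001   0.0101] rot [-0.25 -5.98  0.19]
(-0.118, 0.015, 1) shift [-0.0077  0.001   0.0159] rot [ -0.24 -10.98   0.2 ]
(-0.118, 0.022, -3) shift [-0.0058  0.001   0.0177] rot [ -0.23 -14.98   0.21]
(-0.118, 0.03, -7) shift [-0.0047  0.001   0.0188] rot [ -0.23 -18.98   0.21]
(-0.119, 0.042, -12) shift [-0.0057  0.001   0.0187] rot [ -0.22 -23.98   0.22]
(-0.119, 0.056, -18) shift [-0.007   0.001   0.0189] rot [ -0.21 -29.98   0.24]
(-0.118, 0.072, -24) shift [-0.0091  0.001   0.0171] rot [ -0.2  -35.98   0.25]
(-0.11, 0.1, -27) shift [-0.008   0.0009 -0.005 ] rot [ -0.19 -38.98   0.25]
```

Call:
{"name": "servo_tool", "arguments": {"commands": [-0.003, 0.002, 0.0012, 0, 0, 0, 0, -0.006, -0.001, 0.0017, 0, 0, 0, 0, -0.009, 0.002, 0.0022, 0, 0, 0, 0, -0.012, -0.001, 0.0026, 0, -0.5, 0, 0, -0.0145, 0.001, 0.003, 0, -1, 0, 0, -0.0155, -0.001, 0.0035, 0, -1.5, 0, 0]}}

```text
time: 39.48
tool_pos: [0.592, 0.003, 0.0539]
ee_rot: [-3.138, 0.254, 1.773]
wrist_force: [2.7, 1.8, -2.0]
width: 0.0181
finger_force: 30.0
```

```bash
python3 st.py | grep -v scoop; python3 - <<'E'
from h import *
plan([(-.116,.007,11),(-.117,.01,6),(-.118,.015,1),(-.118,.022,-3),(-.118,.03,-7),(-.119,.042,-12),(-.119,.056,-18),(-.118,.072,-24),(-.11,.1,-27)])
E
```

```text
lip model [ 0.0048 -0.1171  0.0076] [ 2.7  1.8 -2. ] tilt 10.468094997007544
scene chestnut0 0.5 [183, 243, 8, 8] [ 0.031 -0.114]
scene chestnut0 0.5 [330, 177, 10, 11] [-0.057  0.463]
scene chestnut0 0.46 [312, 181, 10, 2] [-0.079  0.398]
scene chestnut0 0.45 [184, 238, 6, 4] [ 0.001 -0.108]
scene chestnut0 0.44 [178, 228, 10, 9] [-0.025 -0.112]
scene dish 0.62 [165, 199, 99, 62] [-0.006 -0.009]
side chestnut0 0.72 [237, 299, 138, 84] [-0.185 -0.313]
side chestnut0 0.62 [320, 247, 8, 12] [ 0.011 -0.103]
side chestnut0 0.47 [309, 254, 9, 12] [-0.019 -0.108]
side chestnut0 0.46 [300, 259, 12, 8] [-0.042 -0.11 ]
side chestnut0 0.41 [285, 203, 46, 54] [ 0.014 -0.041]
side chestnut0 0.38 [326, 244, 8, 13] [ 0.039 -0.109]
side dish 0.65 [253, 198, 93, 71] [-0.   -0.02]
(-0.116, 0.007, 11) shift [ 0.0004  0.0014 -0.0004] rot [-0.18  0.51  0.17]
(-0.117, 0.01, 6) shift [0.005  0.0015 0.0068] rot [-0.18 -4.49  0.18]
(-0.118, 0.015, 1) shift [0.0082 0.0015 0.0125] rot [-0.17 -9.49  0.19]
(-0.118, 0.022, -3) shift [0.0102 0.0015 0.0143] rot [ -0.16 -13.49   0.2 ]
(-0.118, 0.03, -7) shift [0.0113 0.0015 0.0153] rot [ -0.16 -17.49   0.2 ]
(-0.119, 0.042, -12) shift [0.0103 0.0015 0.0152] rot [ -0.15 -22.49   0.21]
(-0.119, 0.056, -18) shift [0.009  0.0015 0.0154] rot [ -0.14 -28.49   0.22]
(-0.118, 0.072, -24) shift [0.0068 0.0015 0.0137] rot [ -0.13 -34.49   0.22]
(-0.11, 0.1, -27) shift [ 0.0074  0.0014 -0.0085] rot [ -0.12 -37.49   0.23]
```

Call:
{"name": "servo_tool", "arguments": {"commands": [0.0025, 0.001, 0.0035, 0, -2.2, 0, 0, 0.005, 0.001, 0.0068, 0, -4.5, 0, 0, 0.0066, 0.001, 0.0097, 0, -7, 0, 0, 0.008, 0.001, 0.0125, 0, -9.5, 0, 0, 0.0085, 0.001, 0.0145, 0, -13.5, 0, 0, 0.0075, 0.001, 0.0163, 0, -17.5, 0, 0, 0.0035, 0.001, 0.017, 0, -22.5, 0, 0, 0.0005, 0.001, 0.0177, 0, -29, 0, 0, 0.003, 0.001, 0.0147, 0, -35, 0, 0, 0.0074, 0.001, -0.0085, 0, -37.5, 0, 0]}}

```text
time: 41.12
tool_pos: [0.5883, 0.0115, 0.058]
ee_rot: [-3.123, 0.911, 1.785]
wrist_force: [-0.2, 0.6, -2.3]
width: 0.0179
finger_force: 30.0
```

Call:
{"name": "servo_tool", "arguments": {"commands": [-0.016, 0, -0.037, 0, 0, 0, 0, -0.031, 0, -0.074, 0, 0, 0, 0, -0.031, 0, -0.074, 0, 0, 0, 0]}}

```text
time: 41.5
tool_pos: [0.5845, 0.0521, 0.1333]
ee_rot: [3.139, 0.907, 1.77]
wrist_force: [1.2, -0.1, -1.6]
width: 0.0177
finger_force: 30.0
```

```bash
python3 br.py; python3 chk.py
```

```text
scene [247, 177, 17, 25, 110] if on floor: [-0.115  0.176]
scene [192, 181, 18, 16, 187] if on floor: [-0.178 -0.009]
scene [265, 195, 5, 6, 18] if on floor: [-0.07   0.204]
scene [270, 195, 6, 12, 14] if on floor: [-0.051  0.218]
scene [195, 201, 8, 9, 48] if on floor: [-0.116 -0.035]
scene [258, 203, 7, 4, 9] if on floor: [-0.051  0.173]
scene [214, 206, 9, 13, 44] if on floor: [-0.061  0.022]
scene [271, 237, 5, 26, 83] if on floor: [0.134 0.154]
scene [204, 242, 7, 6, 34] if on floor: [ 0.04  -0.048]
  scoop pt (0.045, 0.04, 0) [197. 226.]
  scoop pt (0.045, -0.04, 0) [190. 204.]
  scoop pt (-0.045, 0.042, 0.04) [228. 218.]
  scoop pt (-0.045, -0.042, 0.04) [220. 196.]
side [266, 165, 5, 4, 13] if on floor: [0.06 0.29]
side [301, 165, 18, 27, 283] if on floor: [0.163 0.18 ]
side [275, 170, 5, 11, 12] if on floor: [0.069 0.237]
side [287, 174, 5, 12, 16] if on floor: [0.089 0.193]
side [306, 191, 10, 10, 74] if on floor: [0.114 0.103]
side [295, 197, 17, 16, 100] if on floor: [0.068 0.072]
side [314, 232, 9, 9, 56] if on floor: [ 0.041 -0.049]
side [238, 251, 10, 5, 28] if on floo
[... 535 characters left out ...]
0.005]
scene 0.37 [316.0, 182.0] dish [-0.078  0.398] pan z [0.5   0.341]
scene pan blobs [(np.int32(8), [0.477, 0.276]), (np.int32(9), [0.495, 0.337]), (np.int32(37), [0.505, 0.405])]
scene lip px [193. 215.]
side 0.62 [310.0, 197.0] dish [0.107 0.096] pan z [0.63  0.024]
side 0.53 [318.0, 236.0] dish [ 0.04  -0.049] pan z [ 0.596 -0.116]
side 0.52 [305.0, 210.0] dish [0.064 0.057] pan z [ 0.598 -0.018]
side 0.45 [300.0, 202.0] dish [0.067 0.095] pan z [0.594 0.015]
side 0.39 [234.0, 130.0] dish [0.053 0.531] pan z [0.505 0.397]
side pan blobs [(np.int32(38), [0.505, 0.401]), (np.int32(9), [0.569, 0.371]), (np.int32(20), [0.498, 0.344]), (np.int32(10), [0.56, 0.32])]
side lip px [318. 211.]
```

Three are in the scoop and one remains in the dish at (0.04,-0.05). One of the three sits near the lip corner, so I tip the scoop further back while still over the dish.

Call:
{"name": "servo_tool", "arguments": {"commands": [0, 0, -0.01, 0, -6, 0, 0, 0, 0, -0.015, 0, -12, 0, 0, 0, 0, -0.015, 0, -16, 0, 0, 0, 0, -0.015, 0, -16, 0, 0]}}

```text
time: 42.3
tool_pos: [0.5785, 0.0636, 0.136]
ee_rot: [-3.111, 1.182, 1.798]
wrist_force: [-0.1, 0.3, -2.1]
width: 0.0174
finger_force: 30.0
```

```bash
python3 br.py | grep -v "0.1[0-9]\{2\} \|-0.1[78]"; python3 -c "
from h import *
print(np.round(tool()[0]['joint_positions'],2))
planw([(.49,.33,.3,112,-25),(.476,.378,.26,115,-20)])"
```

```text
scene [259, 177, 16, 28, 99] if on floor: [-0.09  0.21]
scene [204, 242, 7, 6, 33] if on floor: [ 0.041 -0.048]
  scoop pt (0.045, 0.04, 0) [204. 217.]
  scoop pt (0.045, -0.04, 0) [197. 195.]
  scoop pt (-0.045, 0.042, 0.04) [235. 214.]
  scoop pt (-0.045, -0.042, 0.04) [227. 192.]
side [261, 165, 7, 5, 17] if on floor: [0.046 0.294]
side [282, 170, 7, 13, 14] if on floor: [0.089 0.219]
side [276, 181, 4, 9, 10] if on floor: [0.043 0.194]
side [292, 190, 10, 9, 50] if on floor: [0.08  0.131]
side [315, 232, 8, 9, 59] if on floor: [ 0.041 -0.05 ]
  scoop pt (0.045, 0.04, 0) [325. 189.]
  scoop pt (0.045, -0.04, 0) [300. 200.]
  scoop pt (-0.045, 0.042, 0.04) [306. 176.]
  scoop pt (-0.045, -0.042, 0.04) [281. 186.]
[-0.91  0.27 -1.37]
[ 0.53  0.49  1.47 -1.08  1.71  0.48]
(0.49, 0.33, 0.3, 112, -25) tcp [0.442 0.45  0.265] shift [ 0.0375 -0.0601 -0.4232] rot [-9.36 17.59 -5.21]
(0.476, 0.378, 0.26, 115, -20) tcp [0.42  0.497 0.236] shift [ 0.0833 -0.0714 -0.4593] rot [-11.66  22.52  -7.3 ]
```

Call:
{"name": "servo_tool", "arguments": {"commands": [-0.045, 0, -0.02, 0, 2, 0, 0, -0.09, 0, -0.04, -0.5, 4, 0, 0, -0.085, -0.006, -0.085, -2, 6, -1, 0, -0.07, -0.014, -0.135, -3, 8, -2, 0, -0.055, -0.022, -0.185, -4, 10, -3, 0, -0.035, -0.03, -0.235, -5.5, 12, -3.5, 0, -0.015, -0.04, -0.285, -7, 14, -4, 0, 0.003, -0.048, -0.335, -8, 16, -4.5, 0, 0.022, -0.055, -0.38, -9, 17.6, -5, 0, 0.0375, -0.06, -0.415, -9.4, 17.6, -5.2, 0]}}

```text
time: 43.65
tool_pos: [0.4429, 0.4436, 0.2645]
ee_rot: [3.134, 0.87, 1.949]
wrist_force: [-0.6, -0.2, -1.7]
width: 0.0179
finger_force: 30.0
```

```bash
python3 -c "
from h import *
planw([(.476,.378,.26,115,-20),(.476,.378,.235,115,0),(.474,.38,.205,115,20),(.472,.384,.165,115,40),(.472,.384,.155,115,60)])
print(np.round(tool()[0]['joint_positions'],2))"
```

```text
(0.476, 0.378, 0.26, 115, -20) tcp [0.42  0.497 0.236] shift [ 0.059  -0.0009 -0.0262] rot [-1.99  4.86 -2.22]
(0.476, 0.378, 0.235, 115, 0) tcp [0.42  0.497 0.258] shift [ 0.0427 -0.0008 -0.0401] rot [-1.58 24.85 -2.55]
(0.474, 0.38, 0.205, 115, 20) tcp [0.425 0.485 0.271] shift [ 0.0238 -0.001  -0.0389] rot [-1.14 44.85 -2.83]
(0.472, 0.384, 0.165, 115, 40) tcp [0.436 0.462 0.267] shift [ 0.0109  0.0001 -0.0168] rot [-0.65 64.84 -3.07]
(0.472, 0.384, 0.155, 115, 60) tcp [0.453 0.426 0.28 ] shift [-0.0251  0.0023  0.0052] rot [-0.11 84.84 -3.26]
[ 1.03  0.6   0.84 -0.81  2.13  0.35]
```

Call:
{"name": "servo_tool", "arguments": {"commands": [0.055, 0, -0.025, -1.9, 5, -2, 0, 0.052, 0, -0.032, -1.8, 15, -2.3, 0, 0.0427, 0, -0.04, -1.6, 24.8, -2.5, 0, 0.033, 0, -0.04, -1.3, 34.8, -2.7, 0, 0.0238, 0, -0.0389, -1.1, 44.8, -2.8, 0, 0.017, 0, -0.028, -0.9, 54.8, -3, 0, 0.0109, 0, -0.0168, -0.6, 64.8, -3, 0, -0.007, 0.001, -0.006, -0.4, 75, -3.2, 0, -0.0251, 0.002, 0.005, -0.1, 84.8, -3.2, 0, -0.0251, 0.002, 0.005, -0.1, 84.8, -3.2, 0]}}

```text
time: 44.9
tool_pos: [0.4553, 0.4196, 0.2769]
ee_rot: [-3.134, -0.605, 1.993]
wrist_force: [1.0, 0.6, -1.8]
width: 0.0179
finger_force: 30.0
```

Call:
{"name": "servo_tool", "arguments": {"commands": [0, 0, 0, 0, 0, 0, 0, 0, 0, 0, 0, 0, 0, 0]}}

```text
time: 45.15
tool_pos: [0.4517, 0.4258, 0.2793]
ee_rot: [-3.139, -0.607, 2.007]
wrist_force: [0.2, -0.3, -2.2]
width: 0.0179
finger_force: 30.0
```

```bash
python3 chk.py; python3 -c "
from h import *
planw([(.5,.33,.27,108,30)])"
```

```text
scene 0.6 [316.0, 181.0] dish [-0.082  0.397] pan z [0.496 0.34 ]
scene 0.54 [312.0, 173.0] dish [-0.117  0.397] pan z [0.465 0.333]
scene 0.46 [207.0, 245.0] dish [ 0.041 -0.048] pan z [ 0.689 -0.041]
scene 0.37 [327.0, 187.0] dish [-0.045  0.426] pan z [0.524 0.373]
scene 0.36 [326.0, 180.0] dish [-0.074  0.436] pan z [0.497 0.377]
scene pan blobs [(np.int32(18), [0.471, 0.335]), (np.int32(70), [0.501, 0.392]), (np.int32(16), [0.526, 0.373])]
scene lip px [328. 167.]
side 0.39 [235.0, 134.0] dish [0.044 0.509] pan z [0.501 0.376]
side pan blobs [(np.int32(92), [0.508, 0.383])]
side lip px [226. 126.]
(0.5, 0.33, 0.27, 108, 30) tcp [0.468 0.428 0.356] shift [ 0.0393  0.0156 -0.0664] rot [ -2.6  -29.76   6.66]
```

Five look to be in the pan. I retreat upward and check the count with the scoop out of the way.

Call:
{"name": "servo_tool", "arguments": {"commands": [0.025, 0, -0.04, 0, -3, 0, 0, 0.05, 0.004, -0.08, -0.5, -10, 1, 0, 0.045, 0.008, -0.085, -1.2, -18, 3, 0, 0.01, 0.01, -0.09, -2, -26, 5, 0, -0.045, 0.01, -0.095, -2.6, -32, 7, 0, -0.1, 0.01, -0.1, -2.6, -38, 9, 0, -0.155, 0.01, -0.1, -3, -44, 11, 0, -0.155, 0.01, -0.1, -3, -44, 11, 0]}}

```text
time: 46.35
tool_pos: [0.5379, 0.2615, 0.2674]
ee_rot: [-3.138, 0.163, 1.813]
wrist_force: [-1.1, 1.1, -0.6]
width: 0.0177
finger_force: 30.0
```

```bash
python3 chk.py | grep -v lip; python3 - <<'E'
from h import *
o,T=tool();print(np.round(o['tool_pos'],3),np.round(o['joint_positions'],2))
p=snapshot('scene');g=cv2.cvtColor(p['img'],cv2.COLOR_BGR2GRAY);print(g[190:216,308:334].tolist() and '')
# needle: darkest direction about dial centre
d=g[188:218,304:338].astype(float);print('\n'.join(' '.join(f'{int(x):3d}' for x in r) for r in d[4:24,6:30]))
for P,y,t in (((.57,.05,.30),40,25),((.56,-.22,.28),-10,25)): go(P,ori(y,t))
E
```

```text
scene 0.64 [327.0, 186.0] dish [-0.045  0.427] pan z [0.524 0.374]
scene 0.62 [207.0, 245.0] dish [ 0.04  -0.049] pan z [ 0.688 -0.042]
scene 0.53 [314.0, 180.0] dish [-0.085  0.392] pan z [0.495 0.335]
scene 0.36 [326.0, 180.0] dish [-0.074  0.437] pan z [0.497 0.377]
scene pan blobs [(np.int32(32), [0.36, 0.38]), (np.int32(18), [0.377, 0.328]), (np.int32(9), [0.446, 0.278]), (np.int32(25), [0.465, 0.335]), (np.int32(92), [0.507, 0.387])]
side 0.5 [235.0, 134.0] dish [0.043 0.509] pan z [0.5   0.376]
side 0.44 [242.0, 133.0] dish [0.071 0.499] pan z [0.526 0.372]
side pan blobs [(np.int32(96), [0.509, 0.382])]
[0.539 0.263 0.274] [ 0.45  0.22  1.11 -0.16  1.83  0.17]

184 185 181 174 165 152 137 126 107  97  90  86  87  87  93  98 102 102 101 102 108 113 118 123
184 186 186 183 180 174 164 154 140 120 112 106  98  92  99 106 110 114 116 123 131 137 143 152
186 186 184 182 179 172 166 160 153 140 137 129 122 125 125 130 142 148 153 160 168 172 174 175
186 187 181 175 166 163 156 159 159 155 152 142 140 145 146 145 154 160 168 176 183 186 184 183
185 180 172 162 155 157 159 156 162 16
[... 915 characters left out ...]
85 186
180 170 158 156 161 166 165 165 167 166 166 166 164 165 163 163 159 156 158 168 179 184 185 185
183 177 167 160 164 162 163 160 161 161 164 166 161 161 159 159 157 157 166 176 184 183 184 186
183 183 176 169 167 163 163 160 156 152 159 161 159 156 154 156 160 163 176 184 183 184 182 184
183 183 181 176 172 171 165 160 158 150 155 161 158 160 161 164 169 178 186 184 185 185 186 185
183 182 184 183 182 177 172 171 163 160 164 168 169 170 171 176 180 182 186 188 187 184 186 187
175 176 180 180 180 182 180 178 176 173 174 177 178 178 183 182 184 184 189 187 187 187 186 187
shift [-0.2157 -0.0212  0.0082] rot [ 19.24 -14.39  61.14]
shift [-0.469  -0.0959  0.0689] rot [ 33.85 -10.67 109.04]
```

The needle now points about 75° clockwise (roughly 75–80 g), and one chestnut remains in the dish. I carry the scoop back to the board.

Call:
{"name": "servo_tool", "arguments": {"commands": [-0.042, -0.009, 0.004, 3, -1, 9.8, 0, -0.084, -0.018, 0.009, 6.1, -1.9, 19.6, 0, -0.127, -0.026, 0.014, 9.1, -2.9, 29.4, 0, -0.17, -0.035, 0.02, 12.2, -3.8, 39.3, 0, -0.211, -0.043, 0.026, 15.2, -4.8, 49, 0, -0.253, -0.052, 0.032, 18.3, -5.8, 58.9, 0, -0.295, -0.06, 0.04, 21.3, -6.7, 68.7, 0, -0.338, -0.069, 0.048, 24.4, -7.7, 78.5, 0, -0.38, -0.078, 0.055, 27.4, -8.6, 88.3, 0, -0.422, -0.086, 0.062, 30.5, -9.6, 98, 0]}}

```text
time: 47.85
tool_pos: [0.5583, -0.1737, 0.2797]
ee_rot: [-3.118, 0.415, 0.029]
wrist_force: [0.9, 0.1, -1.3]
width: 0.0176
finger_force: 30.0
```

```bash
python3 - <<'E'
from h import *
o,T=tool();print(np.round(o['tool_pos'],3))
for z in (.2,.08,.0427): go((.5228,-.3812,z),ori(-21.5,25))
E
```

```text
[ 0.558 -0.174  0.28 ]
shift [-0.0059  0.2085  0.0848] rot [ 8.22 -0.93 21.11]
shift [0.0426 0.2111 0.1946] rot [ 8.22 -0.93 21.11]
shift [0.0576 0.2119 0.2287] rot [ 8.22 -0.93 21.11]
```

Call:
{"name": "servo_tool", "arguments": {"commands": [0, 0.05, 0.02, 2, 0, 5, 0, -0.002, 0.1, 0.04, 4, -0.5, 10.5, 0, -0.004, 0.15, 0.06, 6, -0.7, 16, 0, -0.0059, 0.2, 0.08, 8.2, -0.9, 21.1, 0, 0.01, 0.209, 0.12, 8.2, -0.9, 21.1, 0, 0.03, 0.211, 0.165, 8.2, -0.9, 21.1, 0, 0.0385, 0.211, 0.1855, 8.2, -0.9, 21.1, 0, 0.0385, 0.211, 0.1855, 8.2, -0.9, 21.1, 0]}}

```text
time: 48.85
tool_pos: [0.522, -0.3796, 0.0867]
ee_rot: [-3.14, 0.442, -0.369]
wrist_force: [-0.7, 0.0, -1.4]
width: 0.0176
finger_force: 30.0
```

```bash
rm -f d.pkl; python3 fit2.py; python3 - <<'E'
from h import *
o,T=tool();print(o['tool_pos'])
for P in ((.045,0,0),(-.045,0,0)): print((T@np.append(scoop2tool(P),1))[:3])
for z in (.055,.0427): go((.5228,-.3812,z),ori(-21.5,25))
E
```

```text
scene 0.85 662 574 615 [90.4, 183.1, 35.2, 52.1]
side 0.63 1675 1618 1842 [275.3, 316.8, 77.0, 42.3]
[2.40587e+01 8.71000e-02 2.00000e-04 7.00000e-04] 0.364
[2.50396e+01 8.81000e-02 1.00000e-03 9.00000e-04] 0.366
[ 0.52350293 -0.38094577  0.09106859]
[ 0.4008252  -0.333384    0.06806493]
[ 0.4847303  -0.36594017  0.06823875]
shift [0.0147 0.0004 0.033 ] rot [ 0.21 -0.11  0.23]
shift [0.0198 0.0004 0.0441] rot [ 0.21 -0.11  0.23]
```

Call:
{"name": "servo_tool", "arguments": {"commands": [0.008, 0, 0.018, 0, 0, 0, 0, 0.0147, 0.0004, 0.033, 0, 0, 0, 0, 0.018, 0.0004, 0.04, 0, 0, 0, 0, 0.018, 0.0004, 0.04, 0, 0, 0, 0]}}

```text
time: 49.55
tool_pos: [0.5209, -0.3802, 0.0435]
ee_rot: [-3.141, 0.441, -0.37]
wrist_force: [-0.4, -0.2, -1.5]
width: 0.0176
finger_force: 30.0
```

Call:
{"name": "servo_tool", "arguments": {"commands": [0.0008, 0, 0.0018, 0, 0, 0, 0, 0.0008, 0, 0.0018, 0, 0, 0, 0]}}

```text
time: 49.8
tool_pos: [0.5213, -0.3805, 0.0425]
ee_rot: [3.141, 0.439, -0.371]
wrist_force: [-0.9, 0.4, -1.2]
width: 0.0178
finger_force: 30.0
```

Call:
{"name": "servo_tool", "arguments": {"commands": [0.0006, 0, 0.0014, 0, 0, 0, 0, 0.0006, 0, 0.0014, 0, 0, 0, 0]}}

```text
time: 50.05
tool_pos: [0.5215, -0.3806, 0.0422]
ee_rot: [3.141, 0.438, -0.371]
wrist_force: [0.8, -0.1, 3.4]
width: 0.0178
finger_force: 30.0
```

Call:
{"name": "servo_tool", "arguments": {"commands": [0.0006, 0, 0.0014, 0, 0, 0, 0, 0.0006, 0, 0.0014, 0, 0, 0, 0]}}

```text
time: 50.3
tool_pos: [0.5216, -0.3806, 0.042]
ee_rot: [3.14, 0.438, -0.371]
wrist_force: [2.4, 0.2, 6.9]
width: 0.0176
finger_force: 30.0
```

On the board. I ease off the pressure, open, and retreat along the fingers.

Call:
{"name": "servo_tool", "arguments": {"commands": [-0.0006, 0, -0.0014, 0, 0, 0, 0, -0.001, 0, -0.002, 0, 0, 0, 0.03, -0.001, 0, -0.002, 0, 0, 0, 0.045, -0.001, 0, -0.002, 0, 0, 0, 0.05, -0.001, 0, -0.03, 0, 0, 0, 0.05, -0.001, 0, -0.07, 0, 0, 0, 0.05, -0.001, 0, -0.12, 0, 0, 0, 0.05, -0.001, 0, -0.16, 0, 0, 0, 0.05, -0.001, 0, -0.16, 0, 0, 0, 0.05]}}

```text
time: 51.42
tool_pos: [0.5855, -0.4056, 0.1876]
ee_rot: [3.139, 0.432, -0.371]
wrist_force: [0.4, -0.7, -1.0]
width: 0.0501
finger_force: 0.0
```

```bash
python3 chk.py | grep -v lip; python3 - <<'E'
from h import *
o,T=tool();print(o['time'],o['width'],np.round(o['wrist_force'],1))
pw=snapshot('wrist');
for n,p in (('scene',snapshot('scene')),('side',snapshot('side')),('wrist',pw)):
    for e in spotter.trace('scoop',p)[:1]: print(n,e['conf'],e['box'],pix2w(p,cen(e['region']),.035,T))
p=pw
for P in ((-.161,.009,.04),(-.161,-.009,.04),(-.045,.042,.04),(-.045,-.042,.04),(.045,.042,0),(.045,-.042,0)):
    d=np.array([-.93,.3665]);w=np.array([.446,-.351])+P[0]*d+P[1]*np.array([-d[1],d[0]]);print(P,np.round(w2pix(p,(*w,.018+P[2]),T)))
b,g,r=[p['img'][...,i].astype(int) for i in range(3)]
for v in range(20,300,20):
    c=np.nonzero((np.abs(r[v]-b[v])<14)&(r[v]<235)&(np.arange(512)>130)&(np.arange(512)<380))[0]; print(v,(c.min(),c.max(),len(c)) if len(c) else None,end='; ')
E
```

```text
scene 0.58 [326.0, 180.0] dish [-0.074  0.436] pan z [0.497 0.376]
scene 0.55 [207.0, 245.0] dish [ 0.041 -0.049] pan z [ 0.689 -0.041]
scene 0.54 [314.0, 181.0] dish [-0.083  0.393] pan z [0.496 0.336]
scene 0.5 [313.0, 173.0] dish [-0.118  0.403] pan z [0.463 0.338]
scene 0.37 [334.0, 181.0] dish [-0.06   0.463] pan z [0.505 0.403]
scene pan blobs [(np.int32(23), [0.466, 0.335]), (np.int32(94), [0.506, 0.388])]
side pan blobs []
51.625 0.04969155834686627 [-0.4  0.1  0.5]
scene 0.82 [93.9, 188.6, 38.8, 52.7] [ 0.47007457 -0.36212949  0.035     ]
side 0.89 [273.0, 325.6, 91.1, 41.0] [ 0.46667813 -0.36098757  0.035     ]
wrist 0.75 [219.4, 104.8, 81.6, 140.9] [ 0.49446675 -0.37109205  0.035     ]
(-0.161, 0.009, 0.04) [270. 118.]
(-0.161, -0.009, 0.04) [248. 118.]
(-0.045, 0.042, 0.04) [298. 219.]
(-0.045, -0.042, 0.04) [218. 219.]
(0.045, 0.042, 0) [290. 246.]
(0.045, -0.042, 0) [226. 246.]
20 None; 40 None; 60 None; 80 None; 100 None; 120 (np.int64(251), np.int64(266), 11); 140 (np.int64(251), np.int64(266), 16); 160 (np.int64(251), np.int64(266), 16); 180 (np.int64(251), np.int64(266), 16); 200 (np.int64(250), np.int64(267), 18); 220 (np.int64(220), np.int64(297), 78); 240 (np.int64(209), np.int64(307), 78); 260 (np.int64(199), np.int64(317), 12); 280 (np.int64(131), np.int64(379), 80);
```

```bash
python3 -c "
from bench import close_job
print(close_job())"
```

```text
the job is handed in; nothing more can be done
None
```

The job is handed in at about 52 s of the 72 s allowed (the hand-in reported no verdict): five chestnuts are in the pan of the smaller white scale with its needle at an estimated 75–80 g, the sixth is in the dish, and the empty scoop is back level on the board where it started; the dish moved about 4 mm.

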